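# Pack the wiring-practice kit tray

### The job

Pack up the practice kit: stand every circuit breaker from the bench upright in the large bay of the blue tray, and empty the bench shovel into the small bay by pressing the front edge of its blade on that bay's rim and tipping it until the last terminal block has come off, the edge still pressed on the rim. Lay the empty shovel flat on the bench again, and once all is in the tray swing the keeper bar over the breakers until it snaps shut. Any block that strays goes into the small bay too; leave the lamp holder, junction box and screwdriver where they are.

Things in the scene. Friction and masses are not known exactly. Their poses are not given: they have to be found in the camera images.
- tray: blue sheet-steel kit tray, fixed, 104 (its x) by 299 (its y) by 44 mm high, walls and floor 4 mm; origin at the centre of its underside, z up. A cross wall at y = -28.5 mm parts a small bay (-y end) from a large bay (+y end). A catch post (26 x 8 mm) stands on the middle of the cross wall, a hinge post (18 mm thick) outside the +y end wall; up to 91 and 75 mm above the bench
- small_bay (a point): centre of the small bay at rim height (44 mm above the bench); axes as the tray. Inside it is 96 (x) by 115 mm (y), its floor 40 mm below the rim. The terminal blocks go here
- large_bay (a point): centre of the large bay at rim height (44 mm above the bench); axes as the tray. Inside it is 96 (x) by 172 mm (y), its floor 40 mm below the rim. The circuit breakers go here; three fit side by side, their long sides along the tray's x
- small_bay_rim (a point): middle of the top of the small bay's end wall (the tray's -y end), 44 mm above the bench, wall 4 mm thick; axes as the tray: +y points into the bay
- keeper (a joint): keeper bar's angle about its upright hinge, rad: 0 = shut along the large bay, its end on the catch post against a hard stop; about 1.6 = open, standing out from the tray's -x side. It stays where it is left (friction 0.03 N m), but near 0.07 rad it meets a sprung ball that takes 3 to 6 N at the tab to pass; below 0.03 rad the ball snaps it to 0 and holds it
- keeper_hinge (a point): the bar's hinge, on its axis, 80 mm above the bench, 160 mm from the tray's origin along its +y. The aluminium bar is 14 mm wide, 8 mm high, its underside 76 mm above the bench, and reaches 219 mm from the hinge; shut, it lies along the tray's -y direction; opening, its end moves to the tray's -x side
- keeper_tab (a point): centre of the red upright thumb tab near the bar's free end, 206 mm from the hinge: 12 mm thick, 26 mm along the bar, 84 to 110 mm above the bench. Its axes turn with the bar: +y points along the bar to the hinge; pushing on its -x face towards +x shuts the bar
- shovel: bench shovel, flat bare aluminium blade 115 (its x) by 84 (its y) by 3 mm, open in front, sides to 15 mm, back wall to 27 mm high; origin at the centre of the blade's underside, +x to the front edge, z up; 0.15 to 0.23 kg, centre of mass about 36 mm behind the origin. Terminal blocks lie on it at the start and begin to slide at 26 to 36 degrees of tilt
- shovel_edge (a point): middle of the blade's front edge, underside, 57.5 mm ahead of the shovel's origin; axes as the shovel
- shovel_grip (a point): point to grip on the centre line of the straight black handle, at shovel x = -100, z = 30 mm; axes as the shovel. The handle is 22 mm wide (flat sides) and 20 mm thick, 115 mm long, and rises backwards at 10 degrees from the back wall; this point is 45 mm from its front end
- block1: terminal block, 24 x 18 x 14 mm, grey or green plastic with two brass screws, 15 g; origin at the centre of its underside. May be absent
- block2: terminal block, 24 x 18 x 14 mm, grey or green plastic with two brass screws, 15 g; origin at the centre of its underside. May be absent
- block3: terminal block, 24 x 18 x 14 mm, grey or green plastic with two brass screws, 15 g; origin at the centre of its underside. May be absent
- block4: terminal block, 24 x 18 x 14 mm, grey or green plastic with two brass screws, 15 g; origin at the centre of its underside. May be absent
- block5: terminal block, 24 x 18 x 14 mm, grey or green plastic with two brass screws, 15 g; origin at the centre of its underside. May be absent
- block6: terminal block, 24 x 18 x 14 mm, grey or green plastic with two brass screws, 15 g; origin at the centre of its underside. May be absent
- breaker1: white two-pole modular circuit breaker, 84 mm long (its x), 36 mm wide (its y), 66 mm high, 0.2 kg, standing on its flat mounting side; the lower 46 mm is the full length, above it a nose 45 mm long (x) and 36 mm wide carries a red toggle. Origin at the centre of its underside, z up. May be absent
- breaker2: white two-pole modular circuit breaker, 84 mm long (its x), 36 mm wide (its y), 66 mm high, 0.2 kg, standing on its flat mounting side; the lower 46 mm is the full length, above it a nose 45 mm long (x) and 36 mm wide carries a red toggle. Origin at the centre of its underside, z up. May be absent
- breaker3: white two-pole modular circuit breaker, 84 mm long (its x), 36 mm wide (its y), 66 mm high, 0.2 kg, standing on its flat mounting side; the lower 46 mm is the full length, above it a nose 45 mm long (x) and 36 mm wide carries a red toggle. Origin at the centre of its underside, z up. May be absent
- lamp_holder: bystander: white ceramic lamp holder, 92 mm across, 46 mm high; leave alone
- junction_box: bystander: white junction box, 85 x 85 x 42 mm; leave alone
- tester: bystander: orange-handled screwdriver lying on the bench; leave alone

How it is judged:
On the way, in this order (a step that is already met when the one before it is completed fails the run):
1. the front edge of the shovel's blade is pressed on the rim of the small bay (1 N or more) with blocks still on the blade (x of shovel_edge in the frame of small_bay between -0.075 and 0.075 m and y of shovel_edge in the frame of small_bay between -0.085 and 0.085 m and z of shovel_edge in the frame of small_bay between -0.03 and 0.03 m and contact force between shovel and tray above 1 N), for 0.2 s.
2. no terminal block is left on the blade while its edge still presses on the rim of the small bay (x of shovel_edge in the frame of small_bay between -0.075 and 0.075 m and y of shovel_edge in the frame of small_bay between -0.085 and 0.085 m and z of shovel_edge in the frame of small_bay between -0.03 and 0.03 m and contact force between shovel and tray above 0.5 N and (x of block1 in the frame of shovel above 0.06 m or z of block1 in the frame of shovel below -0.006 m or y of block1 in the frame of shovel above 0.045 m or y of block1 in the frame of shovel below -0.045 m) and (x of block2 in the frame of shovel above 0.06 m or z of block2 in the frame of shovel below -0.006 m or y of block2 in the frame of shovel above 0.045 m or y of block2 in the frame of shovel below -0.045 m) and (x of block3 in the frame of shovel above 0.06 m or z of block3 in the frame of shovel below -0.006 m or y of block3 in the frame of shovel above 0.045 m or y of block3 in the frame of shovel below -0.045 m) and (x of block4 in the frame of shovel above 0.06 m or z of block4 in the frame of shovel below -0.006 m or y of block4 in the frame of shovel above 0.045 m or y of block4 in the frame of shovel below -0.045 m) and (x of block5 in the frame of shovel above 0.06 m or z of block5 in the frame of shovel below -0.006 m or y of block5 in the frame of shovel above 0.045 m or y of block5 in the frame of shovel below -0.045 m) and (x of block6 in the frame of shovel above 0.06 m or z of block6 in the frame of shovel below -0.006 m or y of block6 in the frame of shovel above 0.045 m or y of block6 in the frame of shovel below -0.045 m)), for 0.1 s.
3. the keeper bar is swung shut over the packed tray (within 0.02 rad), every breaker and every block being inside (value of joint keeper below 0.02 rad and x of breaker1 in the frame of large_bay between -0.048 and 0.048 m and y of breaker1 in the frame of large_bay between -0.088 and 0.088 m and z of breaker1 in the frame of large_bay between -0.048 and -0.032 m and x of breaker2 in the frame of large_bay between -0.048 and 0.048 m and y of breaker2 in the frame of large_bay between -0.088 and 0.088 m and z of breaker2 in the frame of large_bay between -0.048 and -0.032 m and x of breaker3 in the frame of large_bay between -0.048 and 0.048 m and y of breaker3 in the frame of large_bay between -0.088 and 0.088 m and z of breaker3 in the frame of large_bay between -0.048 and -0.032 m and x of block1 in the frame of small_bay between -0.05 and 0.05 m and y of block1 in the frame of small_bay between -0.06 and 0.06 m and z of block1 in the frame of small_bay between -0.048 and 0 m and x of block2 in the frame of small_bay between -0.05 and 0.05 m and y of block2 in the frame of small_bay between -0.06 and 0.06 m and z of block2 in the frame of small_bay between -0.048 and 0 m and x of block3 in the frame of small_bay between -0.05 and 0.05 m and y of block3 in the frame of small_bay between -0.06 and 0.06 m and z of block3 in the frame of small_bay between -0.048 and 0 m and x of block4 in the frame of small_bay between -0.05 and 0.05 m and y of block4 in the frame of small_bay between -0.06 and 0.06 m and z of block4 in the frame of small_bay between -0.048 and 0 m and x of block5 in the frame of small_bay between -0.05 and 0.05 m and y of block5 in the frame of small_bay between -0.06 and 0.06 m and z of block5 in the frame of small_bay between -0.048 and 0 m and x of block6 in the frame of small_bay between -0.05 and 0.05 m and y of block6 in the frame of small_bay between -0.06 and 0.06 m and z of block6 in the frame of small_bay between -0.048 and 0 m), for 0.2 s.
At the end, for the whole second after the job is handed in: every breaker stands in the large bay on its floor, upright within 0.12 rad; every terminal block lies in the small bay below the rim; the keeper bar is within 0.02 rad of shut; the shovel lies flat on the bench (tilt under 0.08 rad, origin under 6 mm high); all at rest (all of step 3 and angle between each of breaker1, breaker2, breaker3's own z axis and vertical below 0.12 rad and linear speed of each of breaker1, breaker2, breaker3, block1, block2, block3, block4, block5, block6, shovel below 0.02 m/s and angle between shovel's own z axis and vertical below 0.08 rad and height (world z) of shovel below 0.006 m); the robot touches nothing.
It fails at once if the lamp holder is pushed more than 30 mm (distance of lamp_holder from where it was at the start of the episode above 0.03 m).
It fails at once if the junction box is pushed more than 30 mm (distance of junction_box from where it was at the start of the episode above 0.03 m).
It fails at once if the screwdriver is pushed more than 30 mm (distance of tester from where it was at the start of the episode above 0.03 m).
Of breaker1, breaker2, breaker3 only 2 to 3 are there at a start; the rules pass over those that are not, and their reading is None.
Of block1, block2, block3, block4, block5, block6 only 3 to 6 are there at a start; the rules pass over those that are not, and their reading is None.
At some moment in a run one of breaker1, breaker2, breaker3, shovel may be knocked a few centimetres aside while the robot is not near it.
It also fails if it takes over 192 s, if anything falls off the work surface, if the arm or the gripper's body presses on something with over 40 N, if the wrist force passes 120 N, or if a joint passes its speed limit or range.

### The arm

A 6-joint arm with a two-finger parallel gripper is mounted at the origin on the work surface. World frame = base frame: x ahead of the robot, y to its left, z up, the work surface at z = 0. Lengths are in m, angles in rad, forces in N, time in s.
With the tool pointing down it reaches from about 0.375 to 0.975 m from the base axis. Payload 3.8 kg.
Tool frame: the origin (TCP) lies on the centre line of the jaws, within the pads' length; the fingertips stand 25 mm ahead of it and the grasp point (between the pads) lies 6 mm ahead of it; y points along the fingers, z is the direction in which the jaws open and shut, and the axes are right-handed (so a half turn about y gives the same grasp; the last joint's range is limited). The gripper opens to 85 mm and grips with 20 to 120 N. Pads are 22 mm wide; open, the fingers measure 114 mm over their backs; the gripper's body (76 mm by 85 mm) begins 54 mm behind the grasp point. The pads swing forward as they close: fully open they stand 13 mm farther back than shut.
Start: joints at [1.076, 0.264, 1.604, -0, 1.274, -0.037], TCP at [0.298, 0.605, 0.256] pointing down, gripper open.
Joint ranges: [-2.63, 2.63], [-0.94, 2.18], [0.31, 2.57], [-1.31, 4.45], [0, 2.66], [-2.55, 2.55]. Speed limits (rad/s): [2.57, 2.57, 3.14, 3.14, 3.14, 3.14].

### API

Orientations are given as a rotation vector (axis times angle).
In Python, from workcell import bot gives the robot as it stands.
- The arm moves only by the shell command python3 -m jog 'ROWS' [FORCE]. ROWS is JSON, a list of rows, each a list of 5 numbers: the shift along the world's x, y, z in mm, then the turn about the world's z in degrees, then the finger opening in mm, from 0 to 85.4. A call has exactly 10 rows; each row is the pose to reach, as a shift and turn from the pose commanded when the call began; what a row does not reach only later rows make up. A row lasts 1/8 s, in which the tool goes at most 62.5 mm and 10.7 degrees, less where a joint would pass 70% of its speed; a pose out of reach is approached as far as the arm can. A call with a gripper value outside its range is refused whole. The fingers move at their own pace and stop on an object; FORCE is the grip in N (left out, the last holds). Time passes only in rows, so rows that repeat a pose let the fingers close, or fill a call up. It gives the time, the measured TCP pose, the force and the opening at its end, in the units of the state.
- bot.read_state(): the state, without advancing time (a new reading comes with each control period).
- bot.read_camera(name): name is "side" or "top" or "wrist"; returns a dict with "pixels" (420x560x3 uint8, red, green, blue), "fx", "fy", "cx", "cy" (pixels), "dist" ([k1, k2, p1, p2, k3] as OpenCV has them; the pictures are not rectified), "R" (3x3) and "t" (3): a world point X has camera coordinates R X + t. Camera axes: x right, y down, z forward; pixel columns grow to the right and rows downward; lengths in m; the calibration is good to about 2 mm. A picture is of the moment at which its call begins. There is no depth.
- bot.finish_job(): hands the job in, once; it reports no verdict.
The state is a dict: "time": time; "q": joint angles; "joint_vel": joint speeds; "joint_torque": joint torques, N m; "tool_pos": TCP position; "tcp_rot": TCP orientation; "wrist_force": force on the tool from outside, world axes, zero at the start; "torque": the same for the moment, N m; "width": opening from 0.0 (shut) to 1.0 (fully open).
Only numpy, scipy, OpenCV 4.12 (cv2) and the standard library are available. Lean on these libraries where they do the work, as an engineer would, in place of code of your own. Each camera call takes 0.05 s, during which the arm holds its last target.

## Working session

There is one attempt and no reset: what is moved stays moved. The work goes in short steps, Python scripts to look and compute and a shell command to move; the robot and the scene stay as the last step left them, time stands still between calls to the robot, and variables do not carry over. Pictures are saved under pics/ and viewed, and the job is handed in when it is done.

```bash
ls -la && mkdir -p pics && cat > h.py <<'E'
import numpy as np, cv2
from workcell import bot
def cam(n):
    c=bot.read_camera(n); c['K']=np.array([[c['fx'],0,c['cx']],[0,c['fy'],c['cy']],[0,0,1]],float); c['d']=np.array(c['dist'],float)
    c['R']=np.array(c['R'],float); c['t']=np.array(c['t'],float); return c
def save(c,f,crop=None,s=1):
    im=c['pixels'][:,:,::-1]
    if crop: x0,y0,x1,y1=crop; im=im[y0:y1,x0:x1]
    im=cv2.resize(im,None,fx=s,fy=s,interpolation=cv2.INTER_CUBIC); cv2.imwrite('pics/'+f,im)
def proj(c,X):
    p,_=cv2.projectPoints(np.array(X,float).reshape(-1,1,3),cv2.Rodrigues(c['R'])[0],c['t'],c['K'],c['d']); return p.reshape(-1,2)
def back(c,uv,z):
    n=cv2.undistortPoints(np.array(uv,float).reshape(-1,1,2),c['K'],c['d']).reshape(-1,2)
    d=np.c_[n,np.ones(len(n))]@c['R']; o=-c['R'].T@c['t']
    s=(z-o[2])/d[:,2]; return o+s[:,None]*d
E
python3 - <<'E'
from h import *
for n in ('side','top','wrist'):
    c=cam(n); save(c,n+'0.png'); print(n,c['fx'],c['d'],-c['R'].T@c['t'],c['R'][2])
    import pickle; pickle.dump(c,open(f'pics/{n}0.pkl','wb'))
print(bot.read_state())
E
```

```text
total 12
drwxr-xr-x  3 agent agent 4096 Dec  5 18:56 .
drwxr-xr-x 23 root  root  4096 Dec  5 18:56 ..
drwxr-xr-x  2 agent agent 4096 Dec  5 18:56 pics
side 385.0981585803592 [0.02335571 0.         0.         0.         0.        ] [ 0.43798923 -0.53848698  0.68113007] [ 0.19649919  0.6555617  -0.72912751]
top 479.2251048792868 [-0.16968928  0.          0.          0.          0.        ] [0.4513062  0.00948827 1.35533074] [ 0.11391693  0.00685132 -0.99346665]
wrist 310.1114816113557 [-0.01311046  0.          0.          0.          0.        ] [0.23255909 0.63924848 0.37304382] [ 0.2593811  -0.12891619 -0.95713221]
{'time': 0.15, 'q': array([ 1.07609562e+00,  2.64563123e-01,  1.60508234e+00,  6.81816589e-06,
        1.27370303e+00, -3.69135906e-02]), 'joint_vel': array([ 0.00202176, -0.00186518, -0.00329019, -0.0024143 ,  0.0029582 ,
        0.00060936]), 'joint_torque': array([-1.13509457e-03, -5.15905738e+01, -3.67960203e+01, -1.39857048e-04,
        8.14974890e-03,  1.77342024e-06]), 'tool_pos': array([0.29808033, 0.60502324, 0.25524753]), 'tcp_rot': array([-1.5425225 ,  0.35943115, -0.35869131]), 'wrist_force': array([-0.12392542, -0.18441   ,  0.60139913]), 'torque': array([ 0.02263283, -0.00388097,  0.00050571]), 'width': 1.003351627145309}
```

View pics/top0.png

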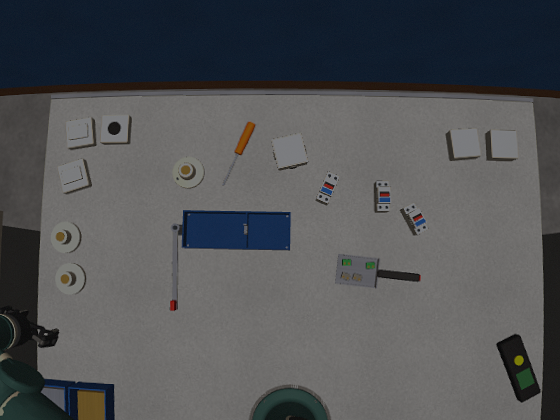

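View pics/side0.png

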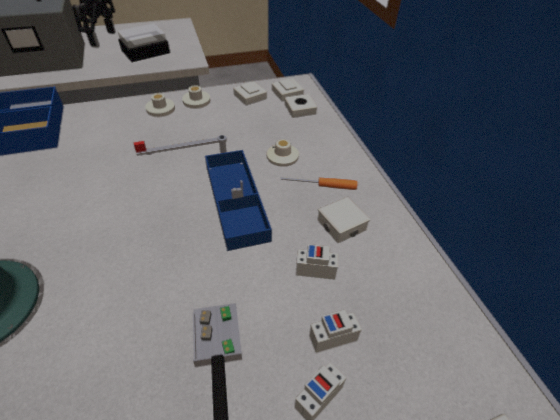

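View pics/wrist0.png

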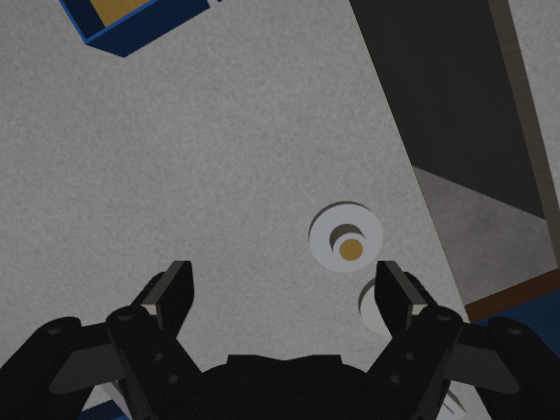

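```bash
python3 - <<'E'
from h import *
import pickle
c=pickle.load(open('pics/top0.pkl','rb'))
save(c,'t1.png',(165,110,305,215),5.5)
save(c,'t2.png',(305,165,435,295),4.6)
for n,a in dict(traycorners=([183,211],0.044),).items(): pass
print(back(c,[[183,211],[291,212],[291,250],[183,250]],0.044))
E
```

```text
[[ 0.59535303  0.29822142  0.044     ]
 [ 0.59481737 -0.00163448  0.044     ]
 [ 0.49041426 -0.00231343  0.044     ]
 [ 0.48723744  0.29509346  0.044     ]]
```

View pics/t1.png

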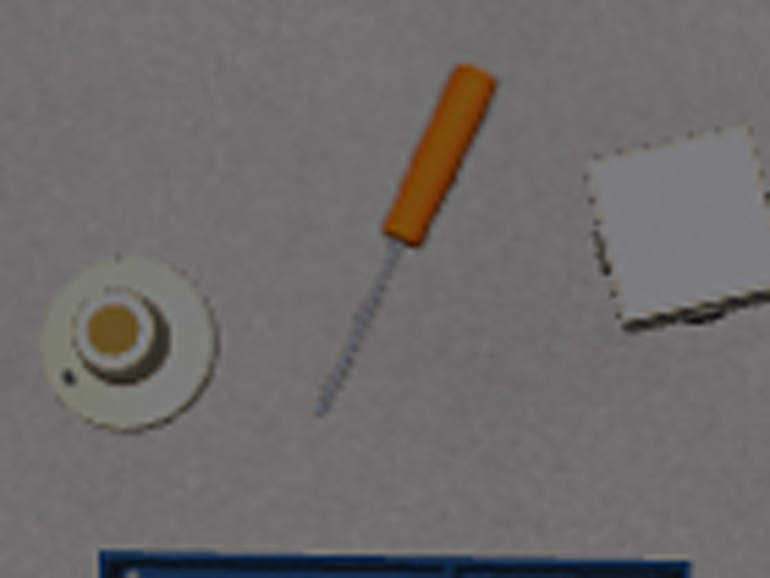

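View pics/t2.png

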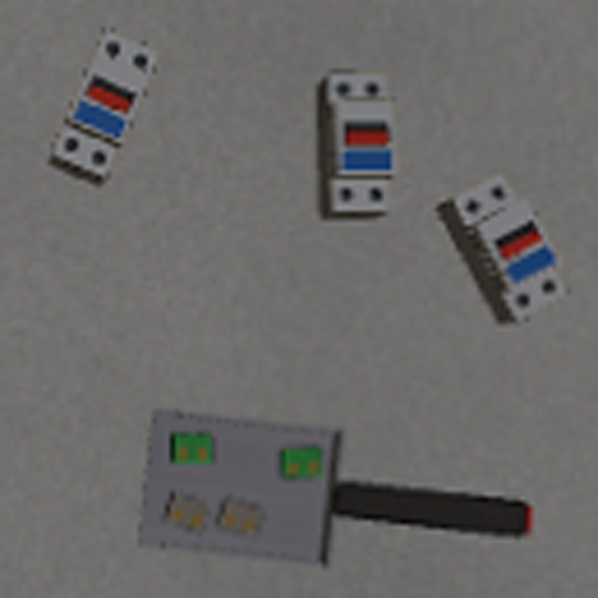

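```bash
python3 - <<'E'
from h import *
import pickle
c=pickle.load(open('pics/top0.pkl','rb'))
save(c,'t3.png',(160,200,300,315),5.5)
s=pickle.load(open('pics/side0.pkl','rb'))
save(s,'s3.png',(190,140,370,260),4.4)
save(s,'s4.png',(180,240,370,415),4)
f=lambda p:np.array(p)/4.6+np.array([305,165])
S=lambda p:np.array(p)/4+np.array([180,240])
for n,q in dict(A=[(113,49),(140,60),(71,145),(98,158)],B=[(343,88),(371,88),(345,194),(376,194)],C=[(473,206),(498,192),(523,300),(549,286)]).items():
    X=back(c,f(q),0.046); m=X.mean(0); d=X[:2].mean(0)-X[2:].mean(0); print(n,m,np.degrees(np.arctan2(d[1],d[0])),np.linalg.norm(d[:2]), proj(s,[m]))
print('shovel',back(c,f([(155,410),(138,547)]),0.003),back(c,f([(341,430),(326,566)]),0.027),back(c,f([(333,498)]),.03),back(c,f([(530,519)]),.05))
E
```

```text
A [ 0.66396608 -0.10351015  0.046     ] -23.314431119920197 0.06461429228898308 [[317.69719362 258.87006465]]
B [ 0.64219005 -0.25692735  0.046     ] 0.8776996667559858 0.06464675276563184 [[336.51862304 328.16223979]]
C [ 0.579002   -0.34916799  0.046     ] 27.846057993874155 0.06428089370337077 [[321.93336926 390.10980571]]
shovel [[ 0.48080059 -0.13724446  0.003     ]
 [ 0.39719841 -0.12682346  0.003     ]] [[ 0.46852825 -0.24758601  0.027     ]
 [ 0.38678291 -0.23801175  0.027     ]] [[ 0.42764618 -0.24186908  0.03      ]] [[ 0.4151353  -0.35724734  0.05      ]]
```

View pics/t3.png

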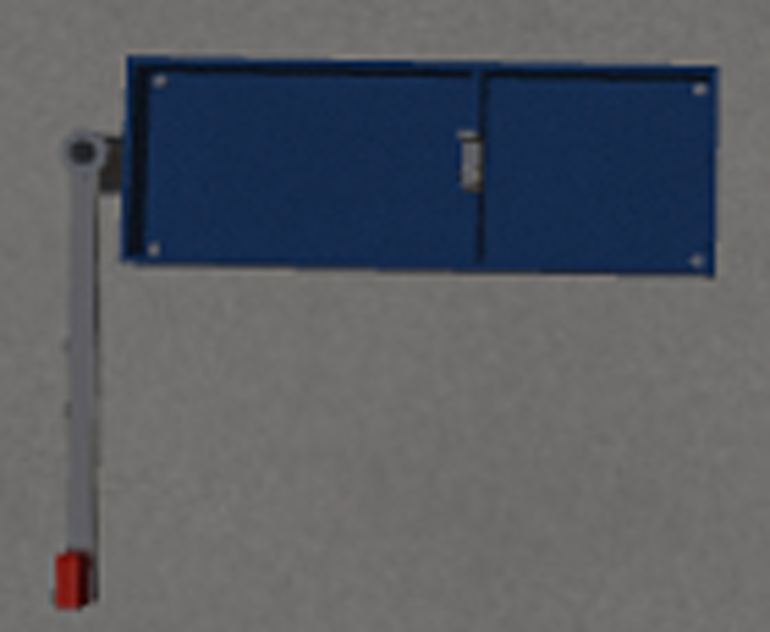

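View pics/s3.png

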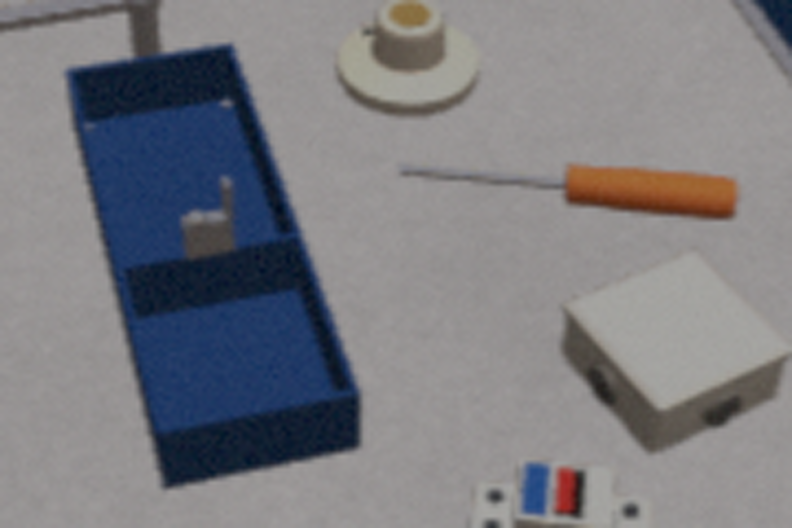

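View pics/s4.png

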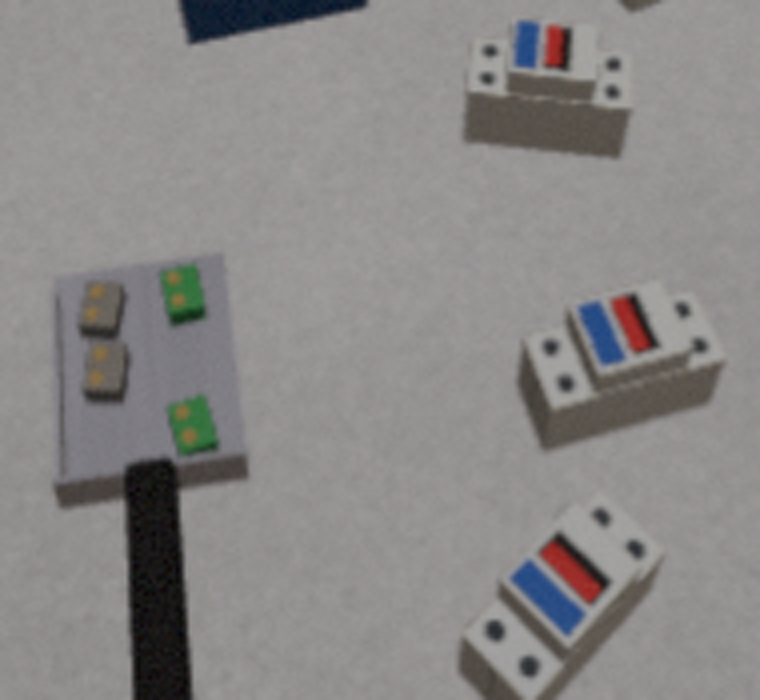

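```bash
cat >> h.py <<'E'
from scipy.spatial.transform import Rotation as Ro
def st():
    s=bot.read_state(); R=Ro.from_rotvec(s['tcp_rot']).as_matrix()
    p=s['tool_pos']*1000; print('t %.2f tcp %s jawyaw %.1f down %s F %s T %s w %.3f (%.1fmm) q6 %.2f'%(s['time'],p.round(1),np.degrees(np.arctan2(R[1,2],R[0,2])),R[:,1].round(3),s['wrist_force'].round(1),s['torque'].round(2),s['width'],s['width']*85.4,s['q'][5])); return s
E
python3 - <<'E'
from h import *
import pickle
from scipy.optimize import least_squares
c=pickle.load(open('pics/top0.pkl','rb')); s=pickle.load(open('pics/side0.pkl','rb'))
tp=np.array([(128,57),(718,67),(714,276),(122,262)])/5.5+np.array([160,200])
sp=np.array([(232,45),(358,394),(160,434),(69,71)])/4.4+np.array([190,140])
loc=np.array([(52,149.5),(52,-149.5),(-52,-149.5),(-52,149.5)])/1000
def W(p):
    a=p[2]; r=np.array([[np.cos(a),-np.sin(a)],[np.sin(a),np.cos(a)]]); return np.c_[loc@r.T+p[:2],np.full(4,.044)]
for use in ('ts','t','s'):
    f=lambda p:np.concatenate(([(proj(c,W(p))-tp).ravel()] if 't' in use else [])+([(proj(s,W(p))-sp).ravel()] if 's' in use else []))
    r=least_squares(f,[.54,.15,0]); print(use,r.x[:2],np.degrees(r.x[2]),np.abs(r.fun).max())
st()
E
```

```text
ts [0.54493169 0.14934365] -0.578923563419338 1.065429661963833
t [0.54376953 0.14891877] -0.6162255605082365 0.5066740302286803
s [0.545882   0.15009758] -0.6077936819172539 0.9150911901504628
t 0.15 tcp [298.1 605.  255.2] jawyaw 63.8 down [-0.001 -0.002 -1.   ] F [-0.1 -0.2  0.6] T [ 0.02 -0.    0.  ] w 1.003 (85.7mm) q6 -0.04
```

```bash
python3 -m jog '[[26,-45,0,-7,60],[52,-90,0,-14,60],[78,-135,0,-21,60],[104,-180,0,-28,60],[131,-225,0,-35,60],[157,-270,0,-42,60],[183,-315,0,-49,60],[210,-360,0,-56,60],[236,-410,0,-63,60],[262,-455,0,-69.8,60]]' && python3 -m jog '[[-14,-46,0,0,60],[-28,-92,0,0,60],[-42,-138,0,0,60],[-56,-184,-10,0,60],[-70,-230,-25,0,60],[-84,-276,-45,0,60],[-98,-322,-65,0,60],[-112,-368,-85,0,60],[-126,-414,-105,0,60],[-139,-456,-125,0,60]]' && python3 - <<'E'
from h import *
st(); c=cam('wrist'); save(c,'w1.png'); 
print(proj(c,[[.4208,-.3055,.045],[.4225,-.2886,.04],[.4276,-.2419,.03]]))
E
```

```text
time: 1.4
tool_pos: [0.5608, 0.1486, 0.256]
tcp_rot: [-1.156, 1.29, -1.289]
wrist_force: [-0.3, 0.5, 0.2]
width: 0.703
time: 2.65
tool_pos: [0.4205, -0.307, 0.1306]
tcp_rot: [-1.157, 1.286, -1.287]
wrist_force: [-0.6, 0.7, 0.8]
width: 0.702
t 2.65 tcp [ 420.5 -307.   130.6] jawyaw -6.1 down [ 0. -0. -1.] F [-0.6  0.7  0.8] T [ 0.05 -0.04  0.  ] w 0.702 (59.9mm) q6 -0.57
[[283.2215263  224.10596057]
 [283.09417084 198.70073128]
 [283.31648342 128.61445195]]
```

View pics/w1.png

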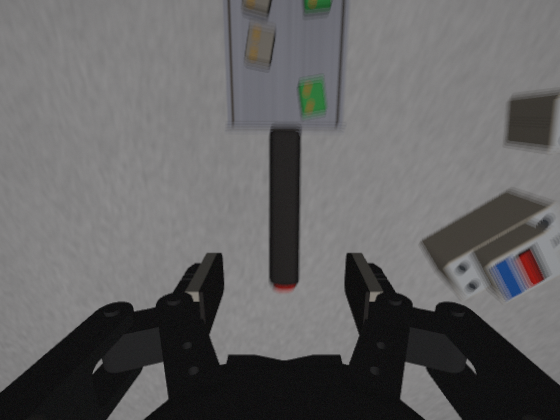

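```bash
python3 -m jog '[[0,0,-20,0,60],[0,0,-45,0,60],[0,0,-70,0,60],[0,0,-85,0,60],[0,0,-91,0,60],[0,0,-91,0,10],[0,0,-91,0,10],[0,0,-91,0,10],[0,0,-91,0,10],[0,0,-91,0,10]]' 120 && python3 -m jog '[[0,0,0,0,10],[0,0,0,0,10],[0,0,3,0,10],[0,0,6,0,10],[0,0,10,0,10],[0,0,14,0,10],[0,0,18,0,10],[0,0,18,0,10],[0,0,18,0,10],[0,0,18,0,10]]' && python3 - <<'E'
from h import *
st(); c=cam('side'); save(c,'s5.png',(180,240,370,415),4)
E
```

```text
time: 3.95
tool_pos: [0.4221, -0.3062, 0.0413]
tcp_rot: [-1.157, 1.284, -1.288]
wrist_force: [-0.6, -0.7, 6.5]
width: 0.238
time: 5.2
tool_pos: [0.4212, -0.3054, 0.0581]
tcp_rot: [-1.158, 1.287, -1.286]
wrist_force: [-0.2, -0.4, -2.3]
width: 0.236
t 5.20 tcp [ 421.2 -305.4   58.1] jawyaw -6.0 down [-0.  0. -1.] F [-0.2 -0.4 -2.3] T [-0.31  0.09 -0.02] w 0.236 (20.1mm) q6 -0.57
```

View pics/s5.png

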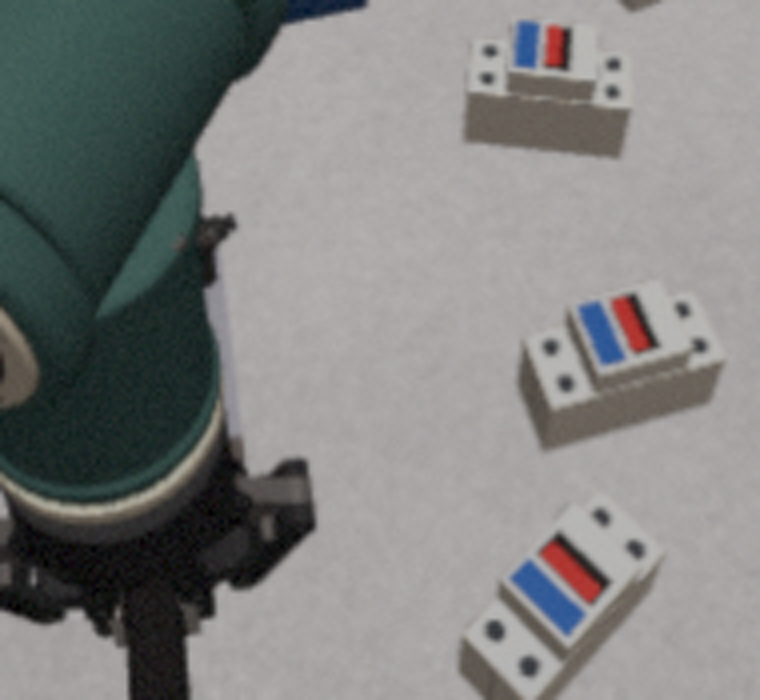

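View wrist.

```bash
python3 - <<'E'
from h import *
c=cam('wrist'); save(c,'w2.png')
E
```

```text
(no output)
```

View pics/w2.png

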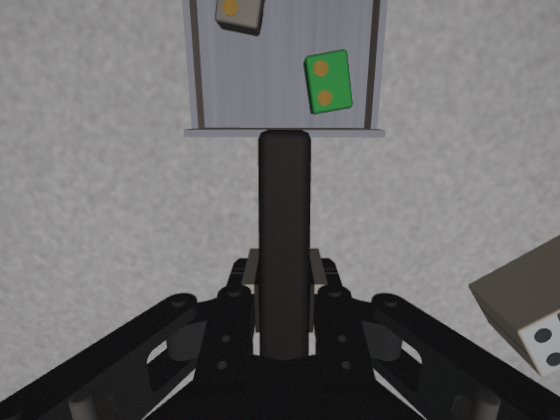

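```bash
cat >> h.py <<'E'
def shov(s,pitch,gx=-117.,gz=33.,yaw=None,pts=None):
    # nose-down pitch deg; grip point on shovel (gx,gz) mm at grasp point
    R=Ro.from_rotvec(s['tcp_rot']).as_matrix(); jy=np.degrees(np.arctan2(R[1,2],R[0,2])); 
    yaw=jy+90 if yaw is None else yaw
    g=s['tool_pos']+R[:,1]*0.006
    Q=Ro.from_euler('zy',[yaw,pitch],degrees=True)
    return g+Q.apply((np.array(pts,float)-np.array([gx,0,gz]))/1000)
E
python3 - <<'E'
from h import *
s=st(); c=cam('wrist')
for gx,gz in ((-117,33),(-115,33),(-119,33)):
  for p in (-4,0,4,8,12):
    X=shov(s,p,gx,gz,pts=[(-57.5,42,27),(-57.5,-42,27),(-57.5,0,3),(57.5,0,0)]); print(gx,p,proj(c,X[:2]).round(0).tolist(),'edge',(X[3]*1000).round(0))
E
```

```text
t 5.30 tcp [ 421.2 -305.4   58.1] jawyaw -6.0 down [-0.  0. -1.] F [ 0.1  0.6 -3. ] T [-0.25  0.02 -0.03] w 0.237 (20.3mm) q6 -0.57
-117 -4 [[185.0, 152.0], [387.0, 154.0]] edge [ 442. -132.   20.]
-117 0 [[182.0, 153.0], [384.0, 153.0]] edge [ 440. -132.   19.]
-117 4 [[179.0, 154.0], [380.0, 152.0]] edge [ 437. -132.   18.]
-117 8 [[177.0, 155.0], [376.0, 152.0]] edge [ 435. -132.   17.]
-117 12 [[175.0, 156.0], [372.0, 151.0]] edge [ 432. -132.   16.]
-115 -4 [[186.0, 157.0], [387.0, 159.0]] edge [ 442. -134.   20.]
-115 0 [[183.0, 158.0], [383.0, 158.0]] edge [ 439. -134.   19.]
-115 4 [[180.0, 159.0], [380.0, 157.0]] edge [ 437. -134.   18.]
-115 8 [[177.0, 160.0], [376.0, 156.0]] edge [ 435. -134.   17.]
-115 12 [[175.0, 161.0], [371.0, 156.0]] edge [ 432. -134.   16.]
-119 -4 [[185.0, 148.0], [388.0, 149.0]] edge [ 442. -130.   20.]
-119 0 [[182.0, 148.0], [384.0, 148.0]] edge [ 440. -130.   19.]
-119 4 [[179.0, 149.0], [380.0, 148.0]] edge [ 437. -130.   18.]
-119 8 [[177.0, 150.0], [376.0, 147.0]] edge [ 435. -130.   17.]
-119 12 [[174.0, 150.0], [372.0, 147.0]] edge [ 432. -130.   16.]
```

```bash
sed -i "s/from_euler('zy'/from_euler('ZY'/" h.py && python3 - <<'E'
from h import *
s=st(); c=cam('wrist')
for gx,gz in ((-117,33),(-121,33)):
  for p in (-4,0,4,8,12):
    X=shov(s,p,gx,gz,pts=[(-57.5,42,27),(-57.5,-42,27),(-57.5,0,3),(57.5,0,0),(57.5,42,15)]); print(gx,p,proj(c,X[:2]).round(0).tolist(),'edge',(X[3]*1000).round(0),proj(c,X[4:]))
E
```

```text
t 5.35 tcp [ 421.2 -305.4   58.1] jawyaw -6.0 down [-0.  0. -1.] F [ 0.   0.2 -2.6] T [-0.3   0.06  0.02] w 0.233 (19.9mm) q6 -0.57
-117 -4 [[179.0, 154.0], [387.0, 154.0]] edge [ 440. -130.   31.] [[ 150.11346762 -214.4399223 ]]
-117 0 [[182.0, 153.0], [384.0, 153.0]] edge [ 440. -132.   19.] [[ 164.3328291 -177.1849089]]
-117 4 [[185.0, 153.0], [381.0, 153.0]] edge [ 439. -135.    7.] [[ 175.97188606 -144.44210156]]
-117 8 [[188.0, 154.0], [378.0, 154.0]] edge [ 439. -138.   -5.] [[ 185.62423175 -115.27529897]]
-117 12 [[191.0, 155.0], [375.0, 156.0]] edge [ 438. -142.  -16.] [[193.71867243 -88.98825569]]
-121 -4 [[178.0, 144.0], [388.0, 144.0]] edge [ 440. -126.   32.] [[ 148.43577441 -231.73363269]]
-121 0 [[181.0, 143.0], [385.0, 143.0]] edge [ 440. -128.   19.] [[ 163.25754124 -191.58363976]]
-121 4 [[185.0, 144.0], [381.0, 144.0]] edge [ 440. -131.    7.] [[ 175.31953269 -156.59125515]]
-121 8 [[188.0, 145.0], [378.0, 145.0]] edge [ 439. -134.   -5.] [[ 185.27352013 -125.64583155]]
-121 12 [[191.0, 147.0], [375.0, 147.0]] edge [ 439. -139.  -17.] [[193.58603111 -97.93040781]]
```

```bash
python3 -m jog '[[0,0,5,0,10],[0,0,14,0,10],[0,0,26,0,10],[0,0,40,0,10],[0,0,55,0,10],[0,0,70,0,10],[0,0,83,0,10],[0,0,93,0,10],[0,0,98,0,10],[0,0,100,0,10]]' && python3 -m jog '[[4,4,0,0,10],[12,11,0,0.5,10],[25,22,0,1,10],[42,37,0,2,10],[61,53,0,3,10],[80,69,0,4,10],[97,84,0,4.5,10],[110,95,0,5,10],[118,102,0,5.4,10],[122,105,0,5.4,10]]' && python3 - <<'E'
from h import *
s=st(); c=cam('wrist'); save(c,'w3.png'); c=cam('side'); save(c,'s6.png',(140,120,400,315),3);c=cam('top'); save(c,'t6.png',(230,170,430,320),4)
E
```

```text
time: 6.65
tool_pos: [0.4213, -0.3055, 0.1584]
tcp_rot: [-1.158, 1.286, -1.286]
wrist_force: [1.1, -0.0, -2.4]
width: 0.233
time: 7.9
tool_pos: [0.5437, -0.2, 0.1581]
tcp_rot: [-1.205, 1.217, -1.217]
wrist_force: [-0.6, -0.4, -2.8]
width: 0.239
t 7.90 tcp [ 543.7 -200.   158.1] jawyaw -0.6 down [-0. -0. -1.] F [-0.6 -0.4 -2.8] T [-0.26  0.02 -0.  ] w 0.239 (20.4mm) q6 -0.39
```

View pics/w3.png

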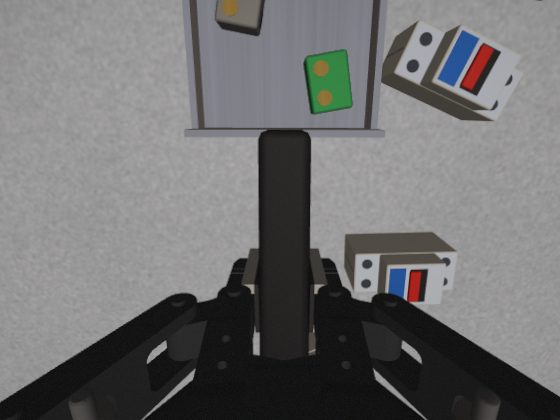

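View pics/s6.png

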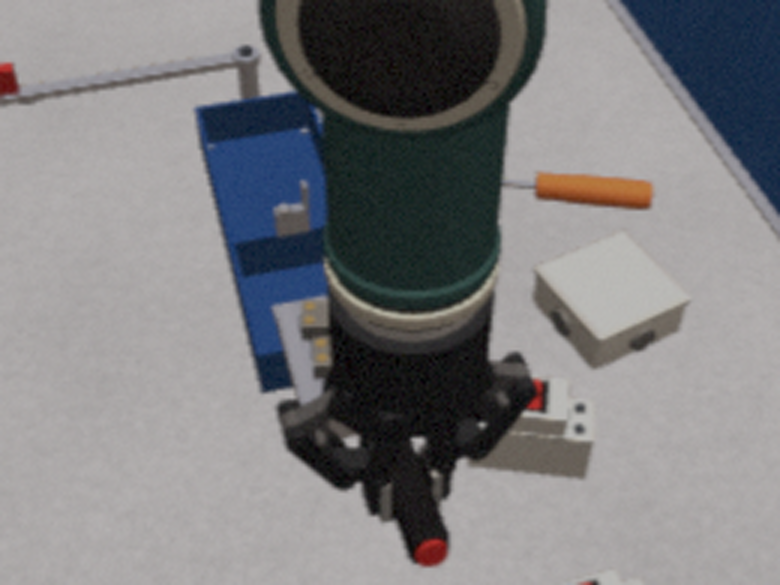

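View pics/t6.png

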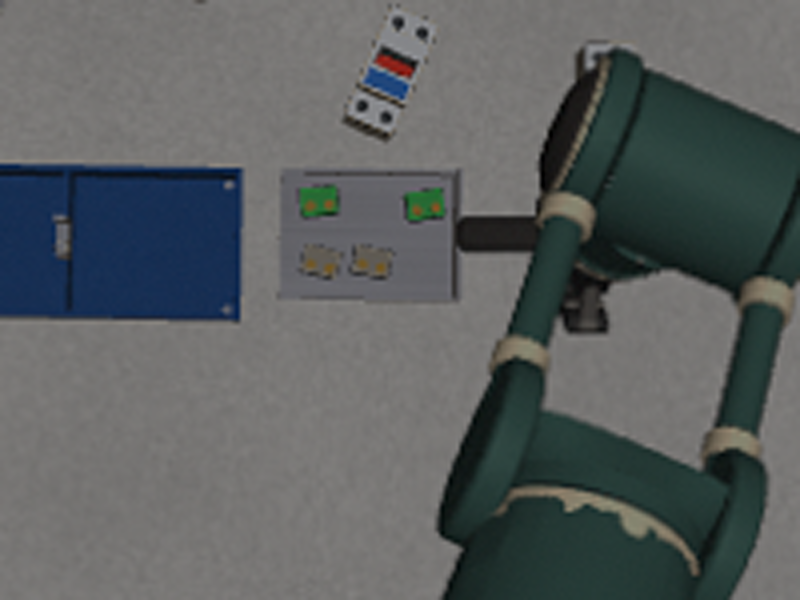

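```bash
cat >> h.py <<'E'
from scipy.optimize import least_squares
def tri(cs,uvs,x0=(.5,0,.1)):
    r=least_squares(lambda X:np.concatenate([proj(c,[X])[0]-np.array(u) for c,u in zip(cs,uvs)]),x0); return r.x,np.abs(r.fun).max()
E
python3 - <<'E'
from h import *
import pickle
t=pickle.load(open('pics/top0.pkl','rb')); s=pickle.load(open('pics/side0.pkl','rb'))
print(tri([t,s],[(299.75,245),(230.7,221)]))
S=st()
for p in (0,4,8): 
    X=shov(S,p,-121,33,pts=[(57.5,42,3),(57.5,-42,3),(-57.5,42,27)]); print(p,X.round(3).tolist(),proj(t,X).round(1).tolist(),proj(s,X).round(1).tolist())
E
```

```text
(array([ 0.50284007, -0.0241091 ,  0.12426005]), np.float64(0.7160586005305163))
t 8.05 tcp [ 543.2 -200.7  158.2] jawyaw -0.6 down [-0. -0. -1.] F [-0.1  0.3 -2.4] T [-0.31  0.03  0.02] w 0.235 (20.1mm) q6 -0.39
0 [[0.503, -0.022, 0.122], [0.587, -0.023, 0.122], [0.502, -0.137, 0.146]] [[298.9, 244.2], [299.4, 211.7], [344.6, 244.6]] [[230.1, 220.9], [271.3, 213.1], [241.8, 258.8]]
4 [[0.503, -0.024, 0.11], [0.587, -0.025, 0.11], [0.502, -0.137, 0.142]] [[299.7, 244.4], [300.2, 212.3], [344.6, 244.6]] [[230.8, 226.0], [271.6, 218.1], [242.0, 260.6]]
8 [[0.503, -0.028, 0.098], [0.587, -0.029, 0.098], [0.502, -0.138, 0.137]] [[300.9, 244.6], [301.4, 212.8], [344.7, 244.7]] [[231.6, 231.3], [272.0, 223.4], [242.3, 262.5]]
```

```bash
python3 -m jog '[[0,4,-6,0,10],[0,10,-16,0,10],[0,18,-28,0,10],[0,26,-40,0,10],[0,33,-51,0,10],[0,38,-59,0,10],[0,41,-64,0,10],[0,42,-66,0,10],[0,42,-68,0,10],[0,42,-70,0,10]]' && python3 - <<'E'
from h import *
s=st(); c=cam('side'); save(c,'s7.png',(160,120,360,270),4);c=cam('top'); save(c,'t7.png',(230,170,430,320),4)
E
```

```text
time: 9.3
tool_pos: [0.5437, -0.1588, 0.0886]
tcp_rot: [-1.204, 1.217, -1.218]
wrist_force: [-0.1, -0.0, -1.5]
width: 0.235
t 9.30 tcp [ 543.7 -158.8   88.6] jawyaw -0.6 down [ 0.001 -0.    -1.   ] F [-0.1 -0.  -1.5] T [-0.29 -0.01  0.03] w 0.235 (20.1mm) q6 -0.32
```

View pics/s7.png

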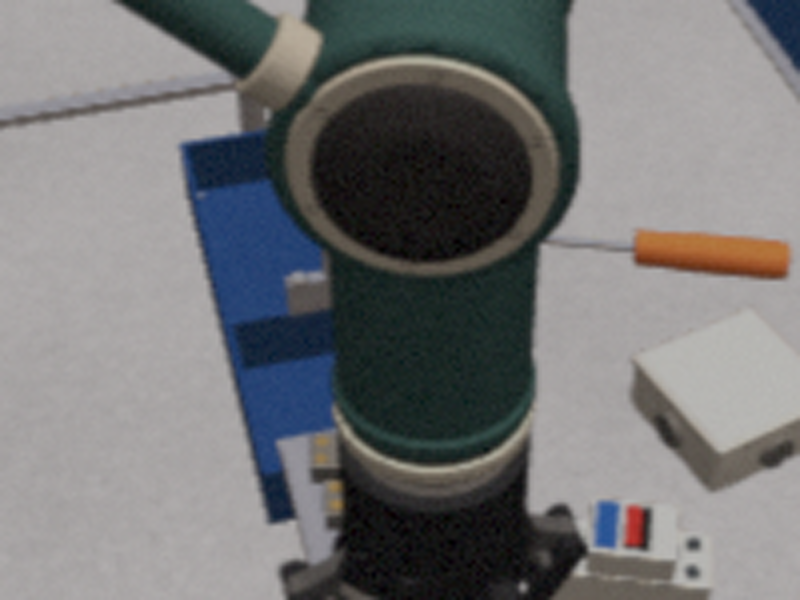

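View pics/t7.png

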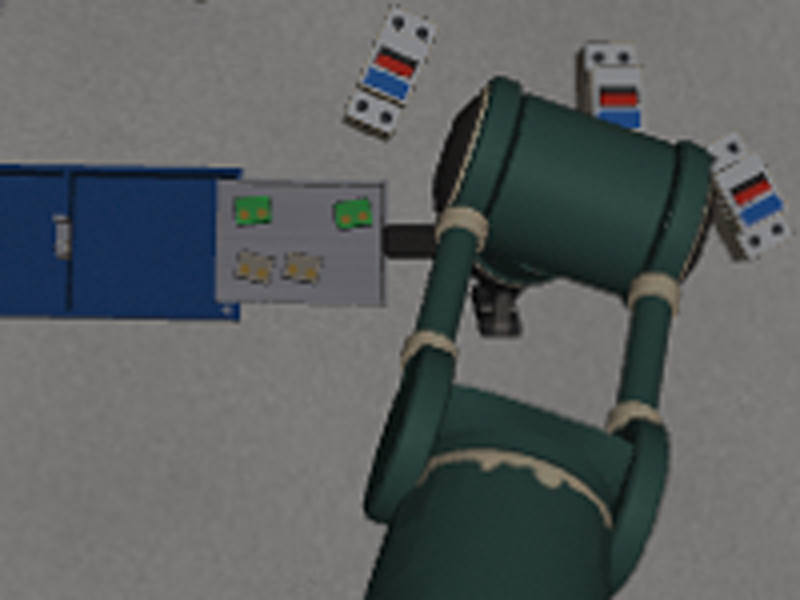

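```bash
python3 -m jog '[[0,0,-1,0,10],[0,0,-2,0,10],[0,0,-3,0,10],[0,0,-4,0,10],[0,0,-5,0,10],[0,0,-6,0,10],[0,0,-7,0,10],[0,0,-8,0,10],[0,0,-8,0,10],[0,0,-8,0,10]]' && python3 -m jog '[[0,0,-1,0,10],[0,0,-2,0,10],[0,0,-3,0,10],[0,0,-4,0,10],[0,0,-4,0,10],[0,0,-4,0,10],[0,0,-4,0,10],[0,0,-4,0,10],[0,0,-4,0,10],[0,0,-4,0,10]]' && python3 - <<'E'
from h import *
s=st()
E
```

```text
time: 10.65
tool_pos: [0.5441, -0.1591, 0.0815]
tcp_rot: [-1.203, 1.216, -1.219]
wrist_force: [-2.5, -4.9, 7.4]
width: 0.231
time: 11.9
tool_pos: [0.5443, -0.159, 0.0769]
tcp_rot: [-1.203, 1.216, -1.219]
wrist_force: [-0.2, -3.4, 5.1]
width: 0.236
t 11.90 tcp [ 544.3 -159.    76.9] jawyaw -0.7 down [ 0.002 -0.001 -1.   ] F [-0.2 -3.4  5.1] T [ 0.27  0.02 -0.01] w 0.236 (20.1mm) q6 -0.32
```

```bash
python3 -m jog '[[0,0,1,0,10],[0,0,2,0,10],[0,0,3,0,10],[0,0,4,0,10],[0,0,4,0,10],[0,0,4,0,10],[0,0,4,0,10],[0,0,4,0,10],[0,0,4,0,10],[0,0,4,0,10]]' 20 && python3 - <<'E'
from h import *
s=st(); c=cam('wrist'); save(c,'w4.png')
E
python3 -m jog '[[0,0,2,0,10],[0,0,4,0,10],[0,0,6,0,10],[0,0,8,0,10],[0,1,10,0,10],[0,1,12,0,10],[0,2,14,0,10],[0,2,14,0,10],[0,2,14,0,10],[0,2,14,0,10]]' 20 && python3 - <<'E'
from h import *
s=st(); c=cam('wrist'); save(c,'w5.png')
E
```

```text
time: 13.15
tool_pos: [0.543, -0.1585, 0.0801]
tcp_rot: [-1.205, 1.218, -1.217]
wrist_force: [-1.0, 0.9, -1.1]
width: 0.237
t 13.15 tcp [ 543.  -158.5   80.1] jawyaw -0.6 down [-0.001 -0.    -1.   ] F [-1.   0.9 -1.1] T [-0.04  0.09  0.1 ] w 0.237 (20.2mm) q6 -0.32
time: 14.45
tool_pos: [0.5432, -0.1565, 0.0942]
tcp_rot: [-1.204, 1.218, -1.217]
wrist_force: [-0.3, 0.9, -3.7]
width: 0.234
t 14.45 tcp [ 543.2 -156.5   94.2] jawyaw -0.6 down [-0.  0. -1.] F [-0.3  0.9 -3.7] T [-0.3  -0.   -0.01] w 0.234 (20.0mm) q6 -0.31
```

View pics/w5.png

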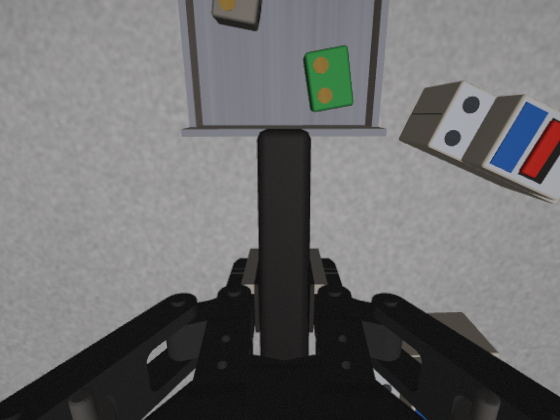

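View pics/w4.png

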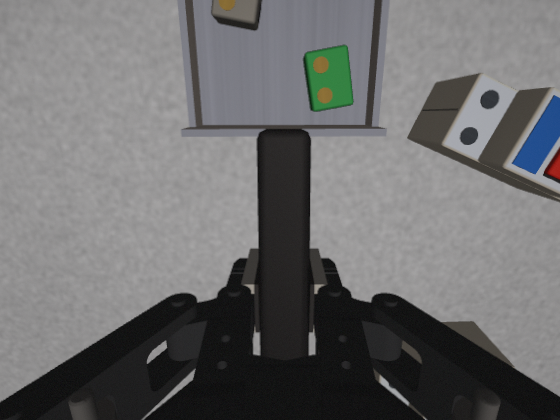

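```bash
python3 -m jog '[[0,-2,0,0,10],[0,-6,0,0,10],[0,-13,0,0,10],[0,-21,0,0,10],[0,-29,0,0,10],[0,-34,0,0,10],[0,-36,0,0,10],[0,-36,-2,0,10],[0,-36,-5,0,10],[0,-36,-8,0,10]]' 80 && python3 -m jog '[[0,0,-4,0,10],[0,0,-9,0,10],[0,0,-15,0,10],[0,0,-21,0,10],[0,0,-26,0,10],[0,0,-30,0,10],[0,0,-31,0,10],[0,0,-31,0,10],[0,0,-31,0,10],[0,0,-31,0,10]]' && python3 - <<'E'
from h import *
s=st();c=cam('top'); save(c,'t8.png',(230,170,430,320),4);c=cam('side'); save(c,'s8.png',(160,120,360,270),4)
E
```

```text
time: 15.75
tool_pos: [0.5432, -0.1922, 0.0859]
tcp_rot: [-1.204, 1.217, -1.217]
wrist_force: [0.9, 0.8, -3.1]
width: 0.232
time: 17.0
tool_pos: [0.5435, -0.1926, 0.0556]
tcp_rot: [-1.204, 1.217, -1.218]
wrist_force: [-0.3, 0.0, -2.7]
width: 0.231
t 17.00 tcp [ 543.5 -192.6   55.6] jawyaw -0.6 down [ 0. -0. -1.] F [-0.3  0.  -2.7] T [-0.21 -0.01 -0.09] w 0.231 (19.7mm) q6 -0.37
```

View pics/t8.png

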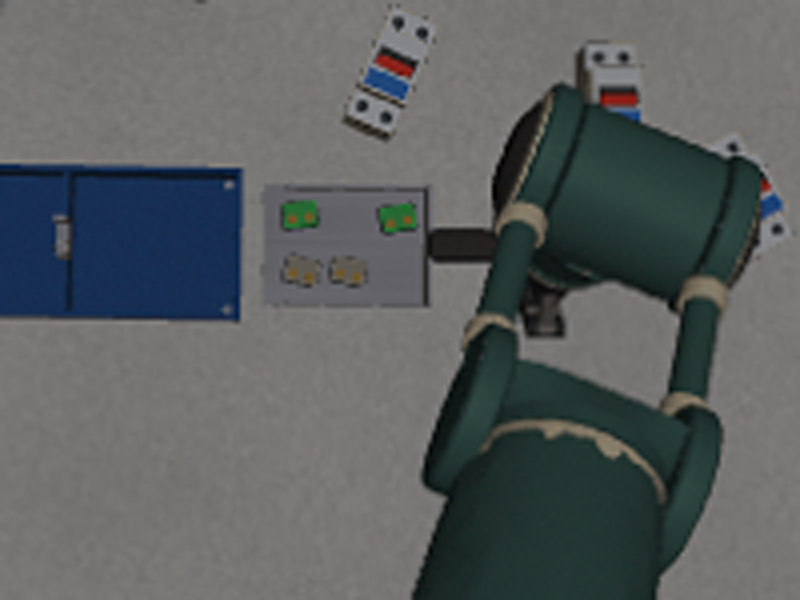

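View pics/s8.png

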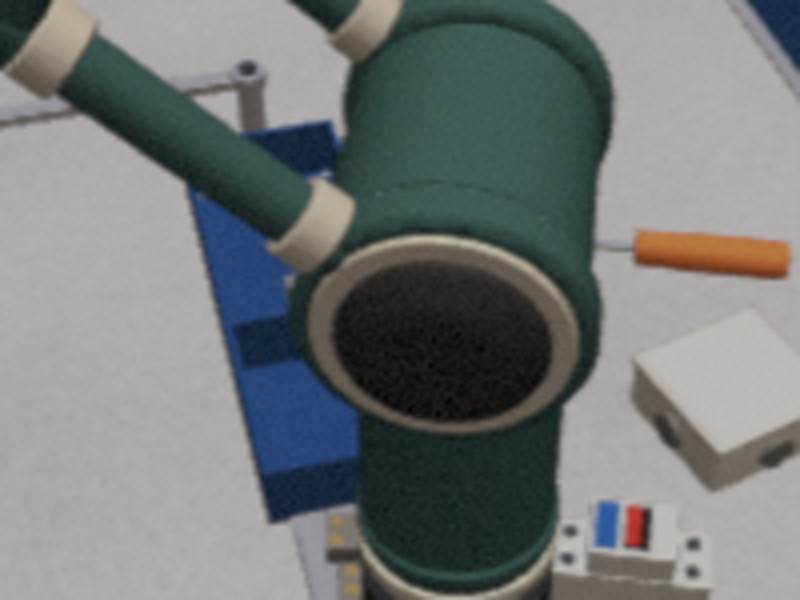

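```bash
python3 -m jog '[[0,3,0,0,10],[0,7,0,0,10],[0,11,0,0,10],[0,14,0,0,10],[0,16,2,0,10],[0,18,5,0,10],[0,19,9,0,10],[0,20,13,0,10],[0,21,16,0,10],[0,21,16,0,10]]' 20 && python3 - <<'E'
from h import *
s=st();c=cam('wrist'); save(c,'w9.png')
E
```

```text
time: 18.35
tool_pos: [0.5435, -0.1733, 0.072]
tcp_rot: [-1.207, 1.214, -1.219]
wrist_force: [-0.7, -5.4, -2.1]
width: 0.235
t 18.35 tcp [ 543.5 -173.3   72. ] jawyaw -0.5 down [ 0.001 -0.003 -1.   ] F [-0.7 -5.4 -2.1] T [-1.39  0.21  0.35] w 0.235 (20.1mm) q6 -0.34
```

View pics/w9.png

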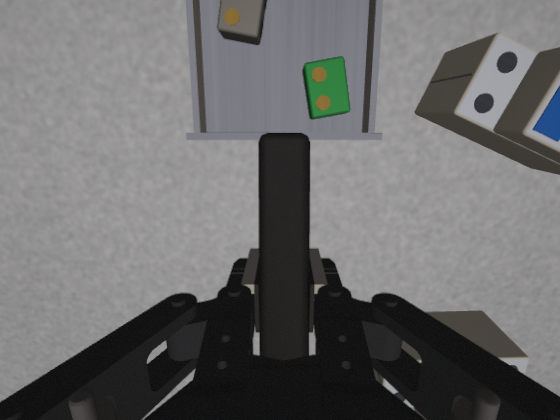

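```bash
python3 -m jog '[[0,2,3,0,10],[0,4,7,0,10],[0,5,11,0,10],[0,6,15,0,10],[0,7,19,0,10],[0,9,23,0,10],[0,11,27,0,10],[0,13,31,0,10],[0,14,33,0,10],[0,14,33,0,10]]' 20 && python3 - <<'E'
from h import *
s=st();c=cam('wrist'); save(c,'w10.png')
for p in (8,12,16,20,24):
    X=shov(s,p,-123,33,pts=[(-57.5,42,27),(-57.5,-42,27),(57.5,0,0)]); print(p,proj(c,X[:2]).round(0).tolist(),(X[2]*1000).round(0))
E
```

```text
time: 19.65
tool_pos: [0.5438, -0.1596, 0.105]
tcp_rot: [-1.207, 1.213, -1.22]
wrist_force: [-0.3, -7.0, -4.0]
width: 0.234
t 19.65 tcp [ 543.8 -159.6  105. ] jawyaw -0.5 down [ 0.002 -0.004 -1.   ] F [-0.3 -7.  -4. ] T [-1.92  0.    0.11] w 0.234 (20.0mm) q6 -0.32
8 [[187.0, 140.0], [378.0, 140.0]] [545.  15.  41.]
12 [[190.0, 142.0], [375.0, 142.0]] [545.  10.  29.]
16 [[193.0, 144.0], [372.0, 145.0]] [545.   5.  18.]
20 [[196.0, 147.0], [369.0, 147.0]] [545.  -1.   6.]
24 [[198.0, 151.0], [367.0, 151.0]] [545.  -8.  -5.]
```

View pics/w10.png

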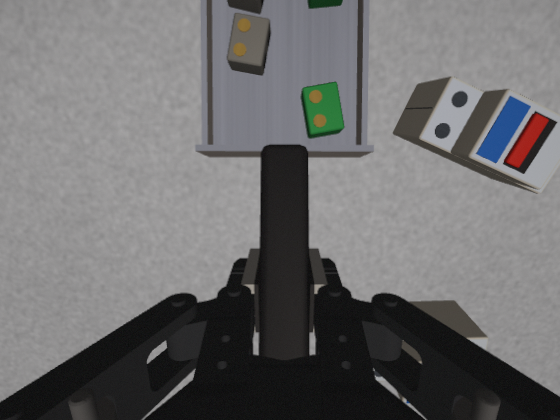

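```bash
python3 -m jog '[[0,-3,0,0,10],[0,-7,0,0,10],[0,-8,4,0,10],[0,-8,11,0,10],[0,-8,20,0,10],[0,-8,30,0,10],[0,-8,39,0,10],[0,-8,46,0,10],[0,-8,50,0,10],[0,-8,50,0,10]]' 80 && python3 -m jog '[[0,4,0,0,10],[0,12,0,0,10],[0,24,0,0,10],[0,40,0,0,10],[0,58,0,0,10],[0,76,0,0,10],[0,92,0,0,10],[0,103,0,0,10],[0,109,0,0,10],[0,111,0,0,10]]' && python3 - <<'E'
from h import *
s=st();c=cam('top'); save(c,'t11.png',(200,170,400,320),4);c=cam('side'); save(c,'s11.png',(160,120,360,270),4)
E
```

```text
time: 20.95
tool_pos: [0.5435, -0.1656, 0.1547]
tcp_rot: [-1.204, 1.217, -1.218]
wrist_force: [0.1, -0.3, -2.2]
width: 0.231
time: 22.2
tool_pos: [0.5434, -0.0543, 0.1543]
tcp_rot: [-1.204, 1.217, -1.217]
wrist_force: [0.4, -0.9, -2.4]
width: 0.234
t 22.20 tcp [543.4 -54.3 154.3] jawyaw -0.6 down [ 0. -0. -1.] F [ 0.4 -0.9 -2.4] T [-0.21 -0.12 -0.06] w 0.234 (20.0mm) q6 -0.13
```

View pics/t11.png

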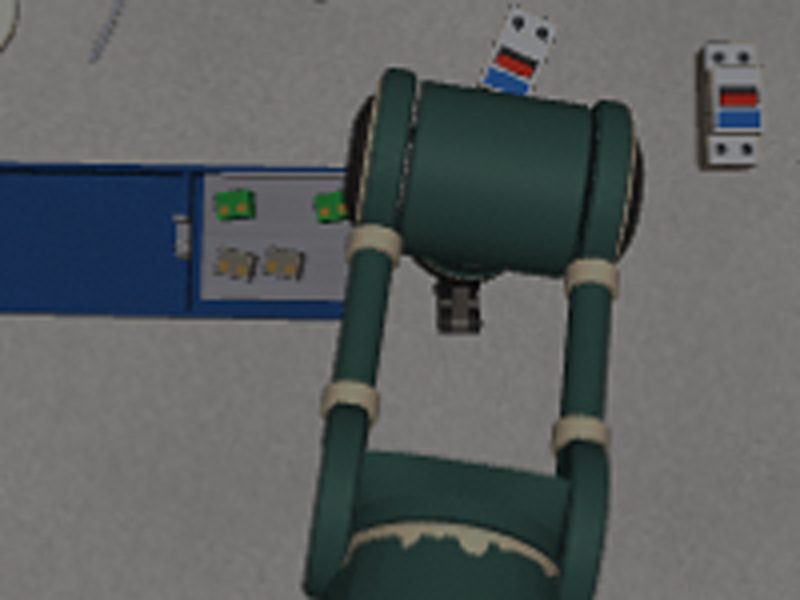

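View pics/s11.png

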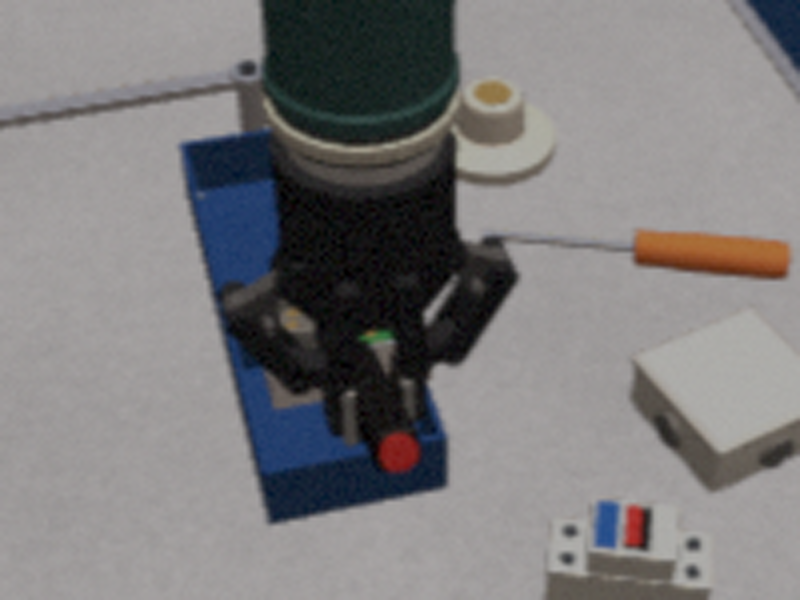

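```bash
python3 -m jog '[[0,0,-4,0,10],[0,0,-10,0,10],[0,0,-18,0,10],[0,0,-26,0,10],[0,0,-33,0,10],[0,0,-38,0,10],[0,0,-40,0,10],[0,2,-40,0,10],[0,4,-40,0,10],[0,6,-40,0,10]]' && python3 - <<'E'
from h import *
s=st()
E
python3 -m jog '[[0,2,0,0,10],[0,4,0,0,10],[0,6,0,0,10],[0,8,0,0,10],[0,10,2,0,10],[0,12,5,0,10],[0,14,8,0,10],[0,16,11,0,10],[0,18,14,0,10],[0,18,14,0,10]]' 20 && python3 - <<'E'
from h import *
s=st();c=cam('wrist'); save(c,'w12.png')
for p in (16,20,24,28):
    X=shov(s,p,-123,33,pts=[(-57.5,42,27),(-57.5,-42,27),(57.5,0,0)]); print(p,proj(c,X[:2]).round(0).tolist(),(X[2]*1000).round(0))
E
```

```text
time: 23.55
tool_pos: [0.5436, -0.0483, 0.1146]
tcp_rot: [-1.204, 1.217, -1.218]
wrist_force: [-0.0, 0.4, -1.9]
width: 0.233
t 23.55 tcp [543.6 -48.3 114.6] jawyaw -0.6 down [ 0.001 -0.    -1.   ] F [-0.   0.4 -1.9] T [-0.3  -0.   -0.06] w 0.233 (19.9mm) q6 -0.12
time: 24.8
tool_pos: [0.544, -0.0326, 0.129]
tcp_rot: [-1.207, 1.213, -1.22]
wrist_force: [0.0, -7.0, -1.8]
width: 0.231
t 24.80 tcp [544.  -32.6 129. ] jawyaw -0.5 down [ 0.002 -0.004 -1.   ] F [ 0.  -7.  -1.8] T [-1.91 -0.08  0.07] w 0.231 (19.7mm) q6 -0.09
16 [[193.0, 144.0], [372.0, 144.0]] [546. 132.  42.]
20 [[196.0, 147.0], [369.0, 147.0]] [546. 126.  30.]
24 [[198.0, 151.0], [367.0, 151.0]] [545. 119.  19.]
28 [[201.0, 154.0], [364.0, 155.0]] [545. 111.   9.]
```

View pics/w12.png

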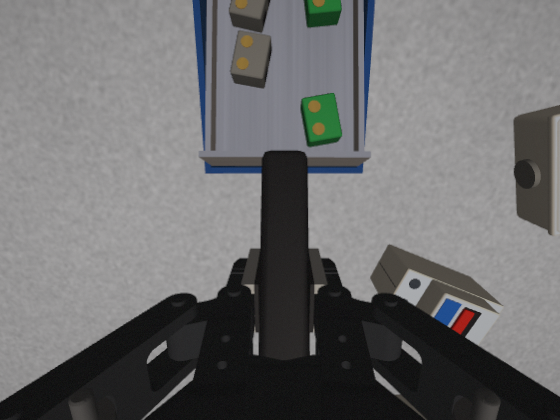

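```bash
python3 -m jog '[[0,4,5,0,10],[0,8,11,0,10],[0,12,16,0,10],[0,17,21,0,10],[0,21,26,0,10],[0,26,31,0,10],[0,31,35,0,10],[0,35,38,0,10],[0,36,38,0,10],[0,36,38,0,10]]' 20 && python3 - <<'E'
from h import *
s=st();c=cam('wrist'); save(c,'w13.png')
for p in (30,34,38,42):
    X=shov(s,p,-123,33,pts=[(-57.5,42,27),(-57.5,-42,27),(57.5,0,0)]); print(p,proj(c,X[:2]).round(0).tolist(),(X[2]*1000).round(0))
E
```

```text
time: 26.1
tool_pos: [0.5439, 0.0042, 0.1671]
tcp_rot: [-1.206, 1.214, -1.22]
wrist_force: [0.1, -7.0, 0.5]
width: 0.234
t 26.10 tcp [543.9   4.2 167.1] jawyaw -0.6 down [ 0.001 -0.003 -1.   ] F [ 0.1 -7.   0.5] T [-1.9  -0.02 -0.06] w 0.234 (20.0mm) q6 -0.02
30 [[202.0, 157.0], [363.0, 157.0]] [545. 144.  42.]
34 [[204.0, 161.0], [361.0, 161.0]] [545. 135.  33.]
38 [[206.0, 165.0], [359.0, 165.0]] [545. 126.  24.]
42 [[208.0, 170.0], [358.0, 170.0]] [545. 116.  16.]
```

View pics/w13.png

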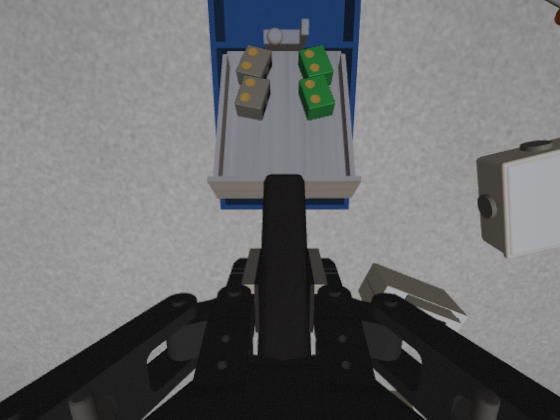

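```bash
python3 -m jog '[[0,3,2,0,10],[0,6,4,0,10],[0,9,7,0,10],[0,12,9,0,10],[0,15,11,0,10],[0,18,13,0,10],[0,21,15,0,10],[0,24,17,0,10],[0,25,17,0,10],[0,25,17,0,10]]' 20 && python3 -m jog '[[0,0,0,0,10],[0,-1,1,0,10],[0,-4,4,0,10],[0,-9,7,0,10],[0,-15,9,0,10],[0,-22,10,0,10],[0,-29,10,0,10],[0,-35,10,0,10],[0,-40,10,0,10],[0,-42,10,0,10]]' 80 && python3 - <<'E'
from h import *
s=st();c=cam('wrist'); save(c,'w14.png')
for p in (42,46,50,54):
    X=shov(s,p,-123,33,pts=[(-57.5,42,27),(-57.5,-42,27),(57.5,0,0)]); print(p,proj(c,X[:2]).round(0).tolist(),(X[2]*1000).round(0))
E
```

```text
time: 27.4
tool_pos: [0.5431, 0.03, 0.1832]
tcp_rot: [-1.206, 1.216, -1.218]
wrist_force: [0.9, -5.6, -4.2]
width: 0.234
time: 28.65
tool_pos: [0.5433, -0.0119, 0.1932]
tcp_rot: [-1.204, 1.218, -1.218]
wrist_force: [-0.6, 0.8, -1.6]
width: 0.238
t 28.65 tcp [543.3 -11.9 193.2] jawyaw -0.7 down [-0.  0. -1.] F [-0.6  0.8 -1.6] T [-0.07  0.03  0.04] w 0.238 (20.4mm) q6 -0.06
42 [[208.0, 171.0], [358.0, 171.0]] [545. 100.  42.]
46 [[209.0, 176.0], [356.0, 176.0]] [544.  90.  34.]
50 [[211.0, 181.0], [355.0, 181.0]] [544.  79.  28.]
54 [[212.0, 186.0], [353.0, 187.0]] [544.  67.  22.]
```

View pics/w14.png

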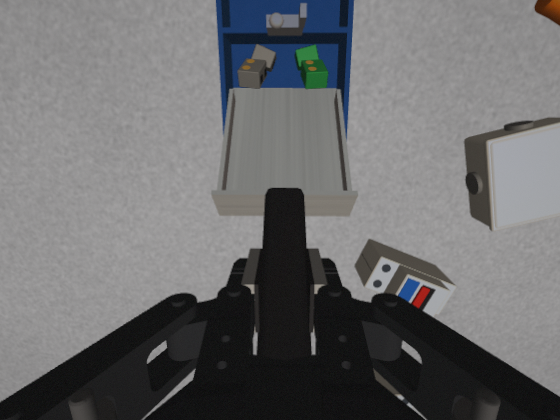

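```bash
python3 -m jog '[[0,-3,0,0,10],[0,-9,0,0,10],[0,-17,0,0,10],[0,-26,0,0,10],[0,-35,0,0,10],[0,-43,0,0,10],[0,-50,0,0,10],[0,-55,0,0,10],[0,-57,0,0,10],[0,-57,0,0,10]]' 120 && python3 - <<'E'
from h import *
st()
E
python3 -m jog '[[0,0,-1,0,10],[0,0,-2,0,10],[0,0,-3,0,10],[0,0,-4,0,10],[0,0,-5,0,10],[0,0,-6,0,10],[0,0,-7,0,10],[0,0,-8,0,10],[0,0,-8,0,10],[0,0,-8,0,10]]' && python3 - <<'E'
from h import *
s=st();c=cam('wrist'); save(c,'w15.png')
for p in (42,46,50,54):
    X=shov(s,p,-123,33,pts=[(-57.5,42,27),(-57.5,-42,27),(57.5,0,0)]); print(p,proj(c,X[:2]).round(0).tolist(),(X[2]*1000).round(0))
E
```

```text
time: 29.95
tool_pos: [0.5433, -0.0685, 0.1933]
tcp_rot: [-1.204, 1.217, -1.217]
wrist_force: [0.2, -0.5, -1.7]
width: 0.235
t 29.95 tcp [543.3 -68.5 193.3] jawyaw -0.6 down [-0.  0. -1.] F [ 0.2 -0.5 -1.7] T [-0.08 -0.03  0.02] w 0.235 (20.0mm) q6 -0.16
time: 31.2
tool_pos: [0.5433, -0.0685, 0.1853]
tcp_rot: [-1.204, 1.217, -1.217]
wrist_force: [0.5, -0.5, -2.0]
width: 0.236
t 31.20 tcp [543.3 -68.5 185.3] jawyaw -0.6 down [ 0. -0. -1.] F [ 0.5 -0.5 -2. ] T [-0.1   0.01  0.  ] w 0.236 (20.1mm) q6 -0.16
42 [[208.0, 171.0], [358.0, 171.0]] [545.  44.  34.]
46 [[209.0, 176.0], [356.0, 176.0]] [544.  33.  27.]
50 [[211.0, 181.0], [355.0, 181.0]] [544.  22.  20.]
54 [[212.0, 186.0], [353.0, 186.0]] [544.  11.  14.]
```

View pics/w15.png

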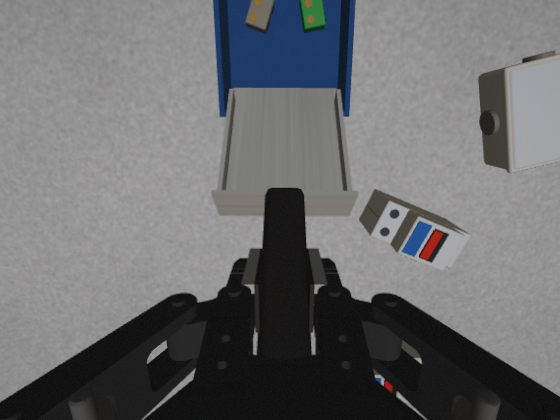

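```bash
python3 -m jog '[[0,-2,0,0,10],[0,-4,0,0,10],[0,-6,0,0,10],[0,-8,0,0,10],[0,-10,0,0,10],[0,-11,0,0,10],[0,-12,0,0,10],[0,-12,0,0,10],[0,-12,0,0,10],[0,-12,0,0,10]]' && python3 - <<'E'
from h import *
s=st();c=cam('side'); save(c,'s16.png',(160,120,360,270),4);c=cam('top'); save(c,'t16.png',(200,170,400,320),4)
E
```

```text
time: 32.5
tool_pos: [0.5436, -0.0803, 0.1854]
tcp_rot: [-1.203, 1.217, -1.217]
wrist_force: [1.2, 4.5, -0.8]
width: 0.234
t 32.50 tcp [543.6 -80.3 185.4] jawyaw -0.6 down [ 0.001  0.001 -1.   ] F [ 1.2  4.5 -0.8] T [ 1.36 -0.26 -0.01] w 0.234 (20.0mm) q6 -0.18
```

View pics/s16.png

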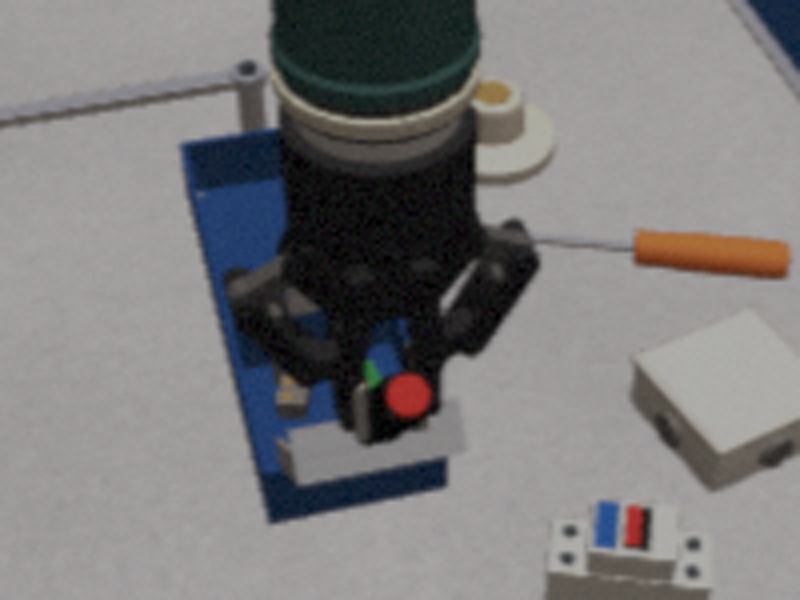

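View pics/t16.png

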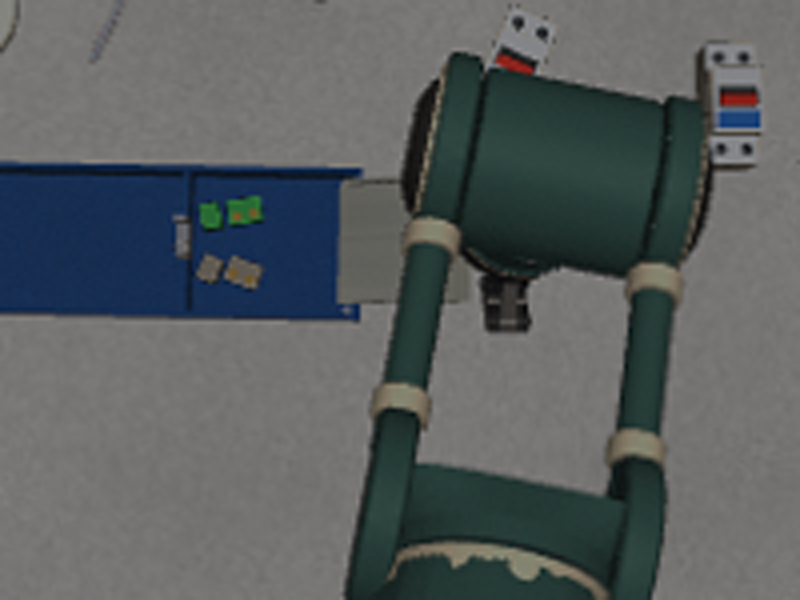

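```bash
python3 -m jog '[[0,-1,1,0,10],[0,-2,2,0,10],[0,-3,3,0,10],[0,-5,4,0,10],[0,-6,5,0,10],[0,-7,6,0,10],[0,-8,6,0,10],[0,-8,6,0,10],[0,-8,6,0,10],[0,-8,6,0,10]]' && python3 - <<'E'
from h import *
s=st();c=cam('wrist'); save(c,'w17.png')
for p in (42,46,50,54):
    X=shov(s,p,-123,33,pts=[(-57.5,42,27),(-57.5,-42,27),(57.5,0,0)]); print(p,proj(c,X[:2]).round(0).tolist(),(X[2]*1000).round(0))
E
```

```text
time: 33.85
tool_pos: [0.5432, -0.0881, 0.1915]
tcp_rot: [-1.203, 1.218, -1.217]
wrist_force: [0.5, 5.8, 0.6]
width: 0.237
t 33.85 tcp [543.2 -88.1 191.5] jawyaw -0.6 down [-0.     0.001 -1.   ] F [0.5 5.8 0.6] T [ 1.89 -0.    0.14] w 0.237 (20.2mm) q6 -0.20
42 [[208.0, 171.0], [358.0, 171.0]] [544.  24.  40.]
46 [[210.0, 176.0], [356.0, 176.0]] [544.  14.  33.]
50 [[211.0, 181.0], [355.0, 181.0]] [544.   3.  26.]
54 [[212.0, 187.0], [353.0, 187.0]] [544.  -9.  20.]
```

View pics/w17.png

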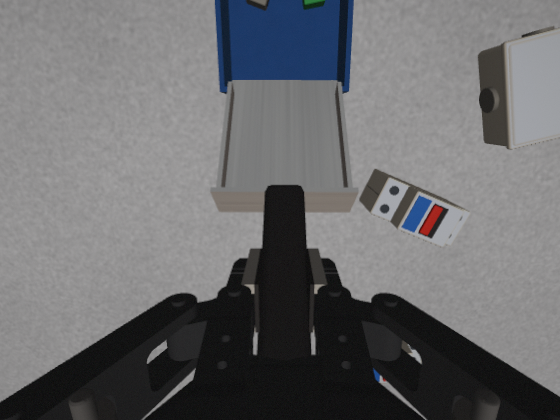

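```bash
python3 -m jog '[[0,3,6,0,10],[0,3,16,0,10],[0,3,28,0,10],[0,3,38,0,10],[-6,-6,44,0,10],[-16,-19,46,0,10],[-30,-38,46,0,10],[-44,-58,46,0,10],[-56,-74,46,0,10],[-60,-80,46,0,10]]' 120 && python3 -m jog '[[-4,-4,-2,0,10],[-12,-14,-6,0,10],[-22,-28,-12,0,10],[-33,-42,-18,0,10],[-42,-54,-24,0,10],[-49,-60,-29,0,10],[-53,-63,-33,0,10],[-53,-64,-37,0,10],[-53,-64,-40,0,10],[-53,-64,-42,0,10]]' && python3 - <<'E'
from h import *
s=st();c=cam('side'); save(c,'s18.png',(140,180,390,380),3);c=cam('top'); save(c,'t18.png',(230,170,430,320),4)
E
```

```text
time: 35.15
tool_pos: [0.4821, -0.1697, 0.237]
tcp_rot: [-1.203, 1.219, -1.218]
wrist_force: [-0.3, 0.4, -1.7]
width: 0.235
time: 36.4
tool_pos: [0.4306, -0.2322, 0.1951]
tcp_rot: [-1.204, 1.217, -1.217]
wrist_force: [-0.2, -0.3, -1.5]
width: 0.23
t 36.40 tcp [ 430.6 -232.2  195.1] jawyaw -0.6 down [ 0.  0. -1.] F [-0.2 -0.3 -1.5] T [-0.02 -0.   -0.02] w 0.230 (19.7mm) q6 -0.54
```

View pics/s18.png

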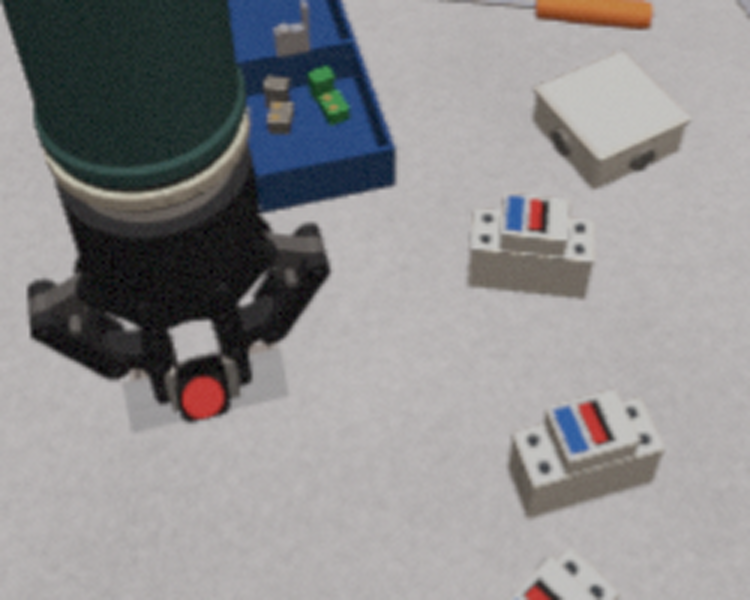

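View pics/t18.png

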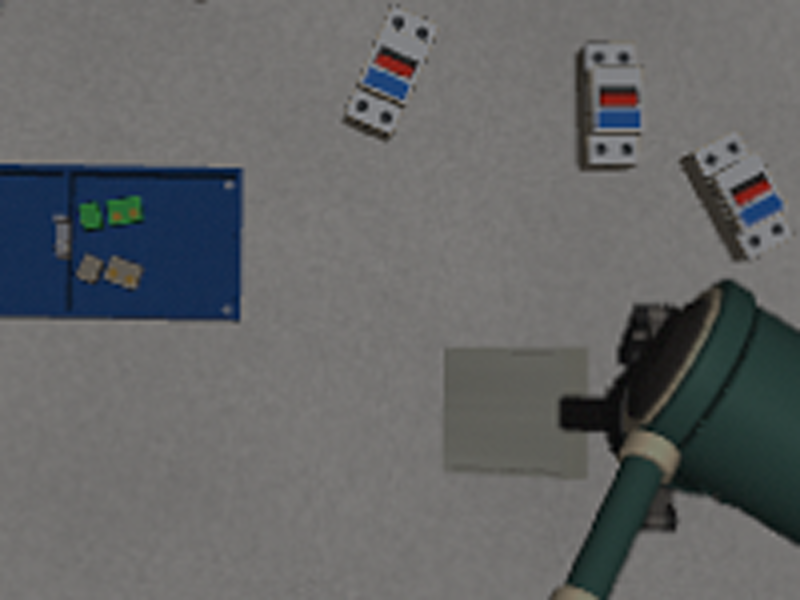

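```bash
python3 -m jog '[[0,0,-5,0,10],[0,0,-12,0,10],[0,0,-20,0,10],[0,0,-27,0,10],[0,0,-33,0,10],[0,-3,-36,0,10],[0,-9,-40,0,10],[0,-15,-45,0,10],[0,-20,-49,0,10],[0,-20,-49,0,10]]' 20 && python3 - <<'E'
from h import *
s=st()
E
python3 -m jog '[[0,-5,-5,0,10],[0,-11,-11,0,10],[0,-17,-17,0,10],[0,-23,-23,0,10],[0,-28,-29,0,10],[0,-33,-36,0,10],[0,-38,-43,0,10],[0,-41,-49,0,10],[0,-41,-49,0,10],[0,-41,-49,0,10]]' 20 && python3 - <<'E'
from h import *
s=st();c=cam('wrist'); save(c,'w19.png')
for p in (10,15,20,25,30):
    X=shov(s,p,-123,33,pts=[(-57.5,42,27),(-57.5,-42,27),(57.5,0,0)]); print(p,proj(c,X[:2]).round(0).tolist(),(X[2]*1000).round(0))
E
```

```text
time: 37.75
tool_pos: [0.4308, -0.2536, 0.1468]
tcp_rot: [-1.204, 1.216, -1.219]
wrist_force: [0.9, -0.8, 2.4]
width: 0.236
t 37.75 tcp [ 430.8 -253.6  146.8] jawyaw -0.7 down [ 0.001 -0.001 -1.   ] F [ 0.9 -0.8  2.4] T [ 0.01  0.03 -0.03] w 0.236 (20.2mm) q6 -0.57
time: 39.0
tool_pos: [0.4306, -0.2937, 0.0974]
tcp_rot: [-1.204, 1.217, -1.218]
wrist_force: [1.1, -2.0, 3.4]
width: 0.234
t 39.00 tcp [ 430.6 -293.7   97.4] jawyaw -0.6 down [ 0.001 -0.    -1.   ] F [ 1.1 -2.   3.4] T [ 0.11 -0.35 -0.25] w 0.234 (20.0mm) q6 -0.64
10 [[189.0, 141.0], [376.0, 141.0]] [ 432. -122.   28.]
15 [[193.0, 144.0], [373.0, 144.0]] [ 432. -128.   13.]
20 [[196.0, 148.0], [369.0, 148.0]] [ 432. -135.   -1.]
25 [[199.0, 152.0], [366.0, 152.0]] [ 432. -144.  -15.]
30 [[202.0, 157.0], [363.0, 157.0]] [ 432. -154.  -27.]
```

View pics/w19.png

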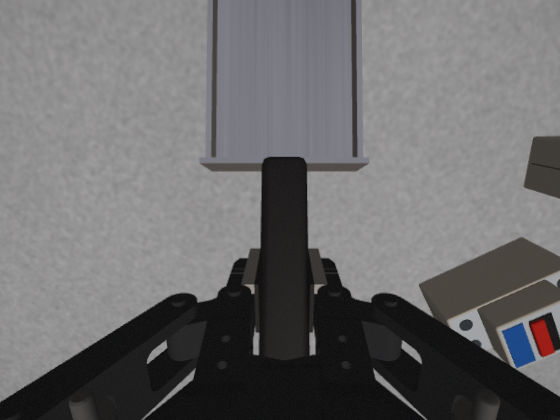

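```bash
python3 -m jog '[[0,-3,-6,0,10],[0,-6,-12,0,10],[0,-9,-19,0,10],[0,-12,-26,0,10],[0,-15,-34,0,10],[0,-18,-42,0,10],[0,-20,-50,0,10],[0,-21,-56,0,10],[0,-21,-57,0,10],[0,-21,-57,0,10]]' 20 && python3 - <<'E'
from h import *
s=st()
E
python3 -m jog '[[0,0,0,0,30],[0,0,0,0,40],[0,0,0,0,50],[0,0,0,0,60],[0,0,10,0,60],[0,0,25,0,60],[0,0,45,0,60],[0,0,65,0,60],[0,0,80,0,60],[0,0,90,0,60]]' 20 && python3 - <<'E'
from h import *
s=st();c=cam('wrist'); save(c,'w20.png');c=cam('side'); save(c,'s20.png',(140,180,390,380),3)
E
```

```text
time: 40.3
tool_pos: [0.4303, -0.3157, 0.0412]
tcp_rot: [-1.207, 1.215, -1.217]
wrist_force: [-2.7, -1.4, 10.9]
width: 0.233
t 40.30 tcp [ 430.3 -315.7   41.2] jawyaw -0.5 down [-0.    -0.002 -1.   ] F [-2.7 -1.4 10.9] T [0.32 0.44 0.25] w 0.233 (19.9mm) q6 -0.67
time: 41.55
tool_pos: [0.4308, -0.3149, 0.132]
tcp_rot: [-1.204, 1.216, -1.219]
wrist_force: [0.5, -0.1, -0.2]
width: 0.701
t 41.55 tcp [ 430.8 -314.9  132. ] jawyaw -0.6 down [ 0.001 -0.001 -1.   ] F [ 0.5 -0.1 -0.2] T [-0.02  0.02 -0.02] w 0.701 (59.9mm) q6 -0.67
```

View pics/w20.png

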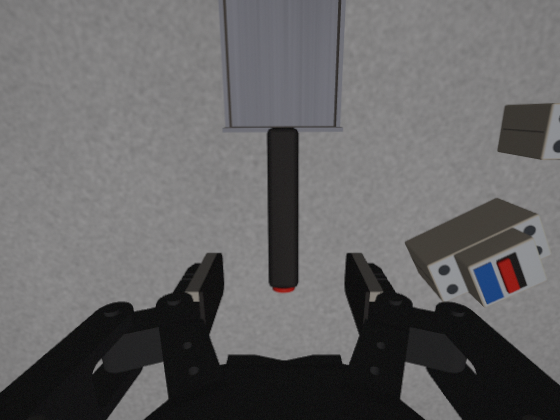

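View pics/s20.png

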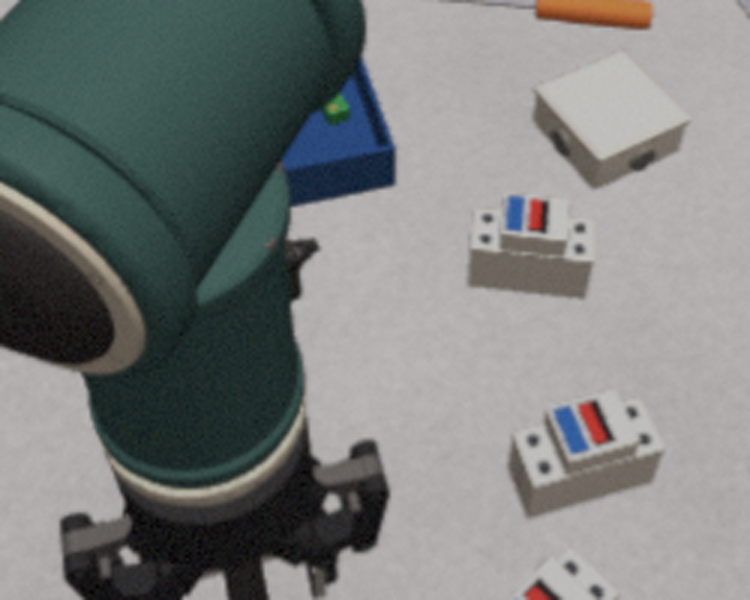

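```bash
python3 -m jog '[[2,0,12,2,85],[8,-2,28,5,85],[22,-6,42,9,85],[42,-11,50,13,85],[65,-17,50,17,85],[90,-22,50,21,85],[115,-27,50,25,85],[133,-31,50,28,85],[144,-33,50,28.4,85],[148,-34,50,28.4,85]]' 60 && python3 - <<'E'
from h import *
s=st();c=cam('wrist'); save(c,'w21.png')
print(proj(c,[[.579,-.349,.046],[.579,-.349,.066]]))
import pickle; pickle.dump(c,open('pics/w21.pkl','wb'))
E
```

```text
time: 42.9
tool_pos: [0.5785, -0.3484, 0.1799]
tcp_rot: [-1.4, 0.846, -0.844]
wrist_force: [-0.8, -1.5, 0.3]
width: 0.999
t 42.90 tcp [ 578.5 -348.4  179.9] jawyaw 27.8 down [-0.001  0.001 -1.   ] F [-0.8 -1.5  0.3] T [-0.03  0.02  0.03] w 0.999 (85.3mm) q6 -1.06
[[282.33861412 206.70266899]
 [282.24102158 213.9999687 ]]
```

View pics/w21.png

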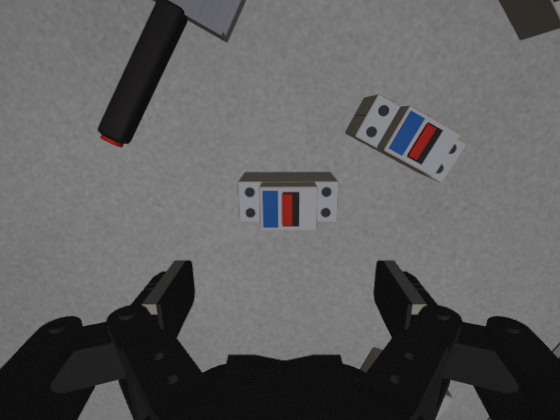

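```bash
python3 - <<'E'
from h import *
import pickle
c=pickle.load(open('pics/w21.pkl','rb'))
X=back(c,[(249.5,192),(250,212),(326,192),(326,212)],.046); d=X[2:].mean(0)-X[:2].mean(0)
print(X.mean(0),np.degrees(np.arctan2(d[1],d[0])),np.linalg.norm(d))
E
```

```text
[ 0.58125075 -0.34322389  0.046     ] 27.797845466849957 0.06438108606595169
```

```bash
python3 -m jog '[[1,2,-15,0,85],[2,4,-40,0,85],[2,4.5,-65,0,85],[2,4.5,-88,0,85],[2,4.5,-102,0,85],[2,4.5,-109,0,85],[2,4.5,-109,0,20],[2,4.5,-109,0,20],[2,4.5,-109,0,20],[2,4.5,-109,0,20]]' 60 && python3 -m jog '[[0,0,0,0,20],[0,0,0,0,20],[0,0,4,0,20],[0,0,12,0,20],[0,0,25,0,20],[0,0,40,0,20],[0,0,55,0,20],[0,0,70,0,20],[0,0,80,0,20],[0,0,85,0,20]]' && python3 - <<'E'
from h import *
s=st();c=cam('wrist'); save(c,'w22.png')
E
```

```text
time: 44.2
tool_pos: [0.5814, -0.3447, 0.0729]
tcp_rot: [-1.4, 0.843, -0.848]
wrist_force: [0.5, -1.2, 3.7]
width: 0.508
time: 45.45
tool_pos: [0.5806, -0.3442, 0.1574]
tcp_rot: [-1.4, 0.844, -0.846]
wrist_force: [-0.2, -0.3, -1.4]
width: 0.514
t 45.45 tcp [ 580.6 -344.2  157.4] jawyaw 27.8 down [ 0.001 -0.001 -1.   ] F [-0.2 -0.3 -1.4] T [-0.04  0.03  0.03] w 0.514 (43.9mm) q6 -1.06
```

View pics/w22.png

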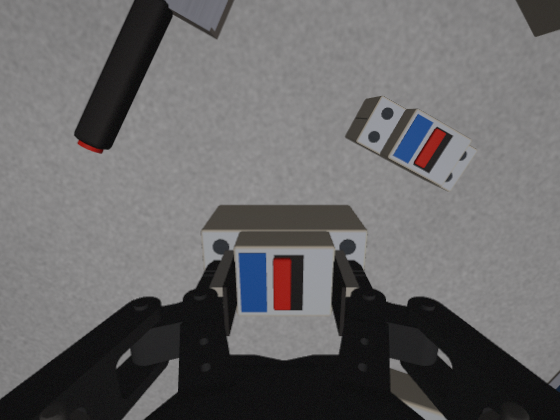

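```bash
python3 -m jog '[[-1,4,10,-2,20],[-2,14,22,-5,20],[-4,32,30,-9,20],[-6,58,31,-13,20],[-9,90,31,-18,20],[-12,130,31,-22,20],[-14,175,31,-26,20],[-17,225,31,-28.4,20],[-19,275,31,-28.4,20],[-21,325,31,-28.4,20]]' 80 && python3 -m jog '[[-2,48,0,0,20],[-4,95,0,0,20],[-6,140,0,0,20],[-8,180,0,0,20],[-10,215,0,0,20],[-12,244,0,0,20],[-13,265,0,0,20],[-13,279,0,0,20],[-14,285,0,0,20],[-14,287,0,0,20]]' && python3 - <<'E'
from h import *
s=st();c=cam('wrist'); save(c,'w23.png');c=cam('side'); save(c,'s23.png',(130,60,330,210),4);
E
```

```text
time: 46.75
tool_pos: [0.5587, -0.0175, 0.1868]
tcp_rot: [-1.204, 1.218, -1.217]
wrist_force: [1.2, 0.1, -2.3]
width: 0.5
time: 48.0
tool_pos: [0.5454, 0.2677, 0.1872]
tcp_rot: [-1.204, 1.217, -1.218]
wrist_force: [-0.0, -0.1, -1.8]
width: 0.502
t 48.00 tcp [545.4 267.7 187.2] jawyaw -0.6 down [-0. -0. -1.] F [-0.  -0.1 -1.8] T [0.01 0.01 0.01] w 0.502 (42.9mm) q6 0.43
```

View pics/w23.png

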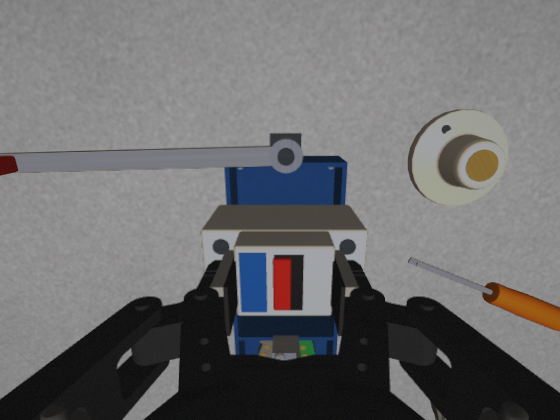

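View pics/s23.png

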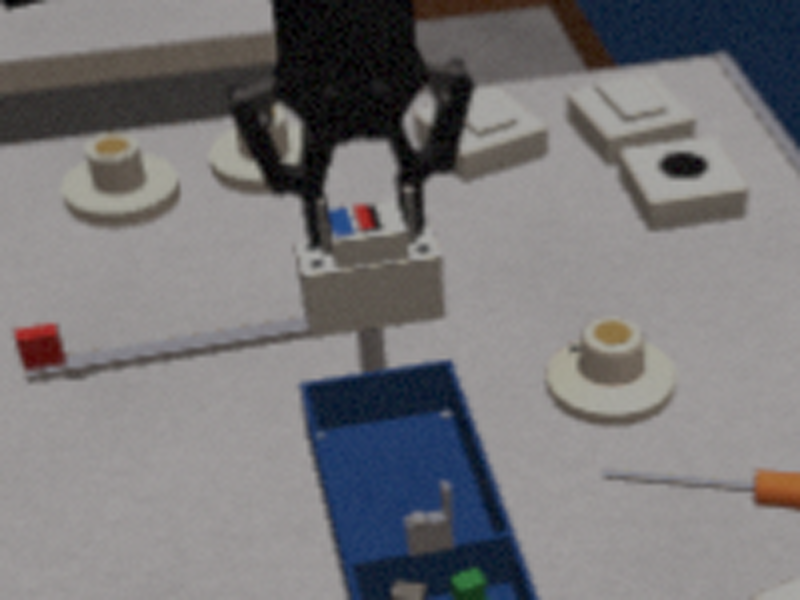

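```bash
python3 -m jog '[[0,0,-8,0,20],[0,0,-24,0,20],[0,0,-44,0,20],[0,0,-64,0,20],[0,0,-82,0,20],[0,0,-95,0,20],[0,0,-103,0,20],[0,0,-108,0,20],[0,0,-110,0,20],[0,0,-110,0,20]]' && python3 - <<'E'
from h import *
s=st()
E
```

```text
time: 49.35
tool_pos: [0.5457, 0.2681, 0.0777]
tcp_rot: [-1.203, 1.217, -1.217]
wrist_force: [0.1, -0.7, -1.5]
width: 0.503
t 49.35 tcp [545.7 268.1  77.7] jawyaw -0.6 down [ 0.001  0.    -1.   ] F [ 0.1 -0.7 -1.5] T [ 0.01 -0.02 -0.03] w 0.503 (42.9mm) q6 0.43
```

```bash
python3 -m jog '[[0,0,-1,0,20],[0,0,-1.5,0,20],[0,0,-1.5,0,60],[0,0,-1.5,0,70],[0,0,-1.5,0,70],[0,0,6,0,70],[0,0,30,0,70],[0,0,60,0,70],[0,0,90,0,70],[0,0,110,0,70]]' && python3 - <<'E'
from h import *
s=st();c=cam('wrist'); save(c,'w24.png')
E
```

```text
time: 50.6
tool_pos: [0.5461, 0.2683, 0.1896]
tcp_rot: [-1.201, 1.216, -1.218]
wrist_force: [-0.5, 0.4, 0.5]
width: 0.822
t 50.60 tcp [546.1 268.3 189.6] jawyaw -0.6 down [ 0.002  0.001 -1.   ] F [-0.5  0.4  0.5] T [-0.   -0.08 -0.01] w 0.822 (70.2mm) q6 0.43
```

View pics/w24.png

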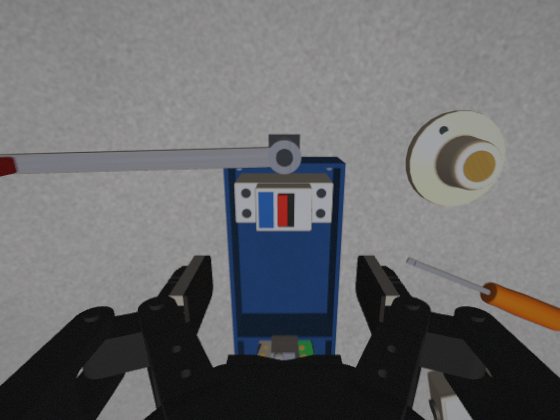

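```bash
python3 -m jog '[[3,-8,0,-1,85],[10,-30,0,-3,85],[22,-66,0,-6,85],[37,-112,0,-9,85],[55,-166,0,-12,85],[74,-222,-2,-15,85],[92,-278,-5,-18,85],[107,-325,-8,-21,85],[116,-355,-10,-22.7,85],[119,-368,-10,-22.7,85]]' && python3 - <<'E'
from h import *
s=st();c=cam('wrist'); save(c,'w25.png')
print(proj(c,[[.664,-.1035,.046]]))
import pickle; pickle.dump(c,open('pics/w25.pkl','wb'))
E
```

```text
time: 51.9
tool_pos: [0.6632, -0.1022, 0.1747]
tcp_rot: [-0.99, 1.507, -1.503]
wrist_force: [0.3, -0.1, -0.8]
width: 0.997
t 51.90 tcp [ 663.2 -102.2  174.7] jawyaw -23.5 down [-0.004  0.001 -1.   ] F [ 0.3 -0.1 -0.8] T [-0.04 -0.08  0.04] w 0.997 (85.1mm) q6 0.22
[[285.88264782 209.15399066]]
```

View pics/w25.png

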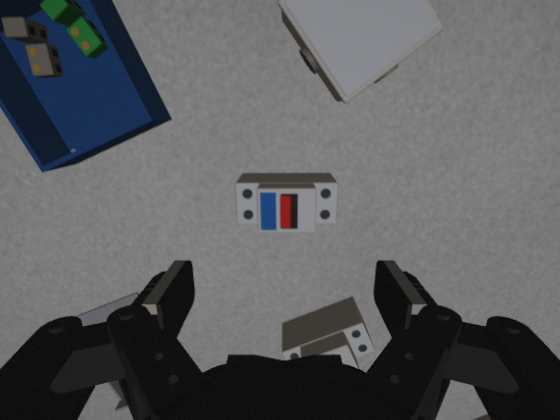

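```bash
python3 - <<'E'
from h import *
import pickle
c=pickle.load(open('pics/w25.pkl','rb'))
X=back(c,[(247.5,194),(248,214.5),(325,193.5),(325,214)],.046); d=X[2:].mean(0)-X[:2].mean(0)
print(X.mean(0),np.degrees(np.arctan2(d[1],d[0])),np.linalg.norm(d)); st()
E
```

```text
[ 0.66609353 -0.09963392  0.046     ] -23.007057874515567 0.0639889069806884
t 51.95 tcp [ 663.6 -102.8  175.2] jawyaw -23.4 down [-0.003 -0.    -1.   ] F [ 0.6 -1.1  0.5] T [-0.05 -0.04  0.02] w 0.989 (84.4mm) q6 0.22
```

```bash
python3 -m jog '[[1,0,-15,0,85],[1,0,-40,0,85],[1,0,-65,0,85],[1,0,-85,0,85],[1,0,-97,0,85],[1,0,-103.5,0,85],[1,0,-104,0,20],[1,0,-104,0,20],[1,0,-104,0,20],[1,0,-104,0,20]]' 80 && python3 -m jog '[[0,0,0,0,20],[0,0,0,0,20],[0,0,4,0,20],[0,0,12,0,20],[0,0,25,0,20],[0,0,45,0,20],[0,0,65,0,20],[0,0,85,0,20],[0,0,105,0,20],[0,0,112,0,20]]' && python3 - <<'E'
from h import *
s=st();c=cam('wrist'); save(c,'w26.png')
E
```

```text
time: 53.2
tool_pos: [0.6666, -0.1004, 0.0748]
tcp_rot: [-0.986, 1.5, -1.504]
wrist_force: [0.7, -0.4, 4.1]
width: 0.507
time: 54.45
tool_pos: [0.6665, -0.1002, 0.1881]
tcp_rot: [-0.985, 1.499, -1.504]
wrist_force: [0.5, -0.2, -2.4]
width: 0.502
t 54.45 tcp [ 666.5 -100.2  188.1] jawyaw -23.3 down [ 0.004 -0.001 -1.   ] F [ 0.5 -0.2 -2.4] T [-0.03 -0.01 -0.02] w 0.502 (42.9mm) q6 0.22
```

View pics/w26.png

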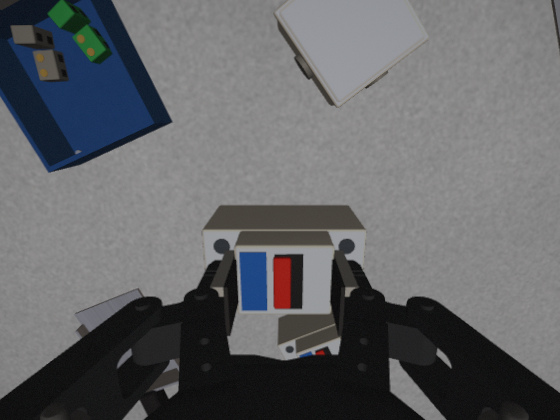

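```bash
python3 -m jog '[[-3,7,0,1,20],[-10,26,0,3,20],[-22,57,0,6,20],[-38,97,0,9,20],[-57,145,0,12,20],[-76,195,0,15,20],[-94,241,0,18,20],[-108,278,0,21,20],[-118,301,0,22.7,20],[-121,309,0,22.7,20]]' && python3 -m jog '[[0,0,-8,0,20],[0,0,-24,0,20],[0,0,-44,0,20],[0,0,-64,0,20],[0,0,-82,0,20],[0,0,-95,0,20],[0,0,-103,0,20],[0,0,-107,0,20],[0,0,-108,0,20],[0,0,-108,0,20]]' && python3 - <<'E'
from h import *
s=st();c=cam('wrist'); save(c,'w27.png')
E
```

```text
time: 55.75
tool_pos: [0.5421, 0.2109, 0.1843]
tcp_rot: [-1.207, 1.216, -1.214]
wrist_force: [0.1, -0.6, -3.3]
width: 0.5
time: 57.0
tool_pos: [0.5449, 0.2093, 0.0788]
tcp_rot: [-1.203, 1.216, -1.217]
wrist_force: [-3.0, -0.0, 5.3]
width: 0.503
t 57.00 tcp [544.9 209.3  78.8] jawyaw -0.6 down [ 0.001  0.    -1.   ] F [-3.  -0.   5.3] T [-0.16  0.47 -0.01] w 0.503 (42.9mm) q6 0.33
```

View pics/w27.png

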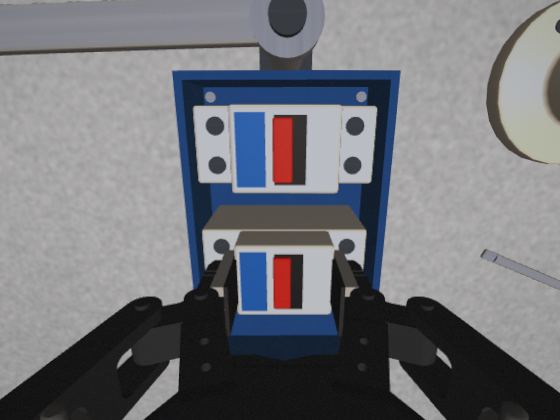

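```bash
python3 -m jog '[[0,0,0,0,20],[0,0,0,0,60],[0,0,0,0,70],[0,0,0,0,70],[0,0,6,0,70],[0,0,25,0,70],[0,0,50,0,70],[0,0,75,0,70],[0,0,95,0,70],[0,0,102,0,70]]' && python3 -m jog '[[2,-8,0,0,85],[7,-32,0,0,85],[16,-75,0,0,85],[28,-130,0,0,85],[42,-190,0,0.5,85],[56,-250,0,1,85],[70,-310,0,1.5,85],[82,-375,0,1.5,85],[92,-430,0,1.5,85],[97,-463,0,1.5,85]]' && python3 - <<'E'
from h import *
s=st();c=cam('wrist'); save(c,'w28.png')
print(proj(c,[[.642,-.257,.046]]))
import pickle; pickle.dump(c,open('pics/w28.pkl','wb'))
E
```

```text
time: 58.3
tool_pos: [0.5455, 0.2094, 0.1819]
tcp_rot: [-1.2, 1.215, -1.218]
wrist_force: [0.4, 0.4, 0.4]
width: 0.819
time: 59.55
tool_pos: [0.6403, -0.2575, 0.1773]
tcp_rot: [-1.217, 1.202, -1.198]
wrist_force: [0.4, 0.8, -1.2]
width: 1.0
t 59.55 tcp [ 640.3 -257.5  177.3] jawyaw 0.7 down [-0.002  0.    -1.   ] F [ 0.4  0.8 -1.2] T [0.05 0.03 0.06] w 1.000 (85.4mm) q6 -0.43
[[285.3666862  206.67817807]]
```

View pics/w28.png

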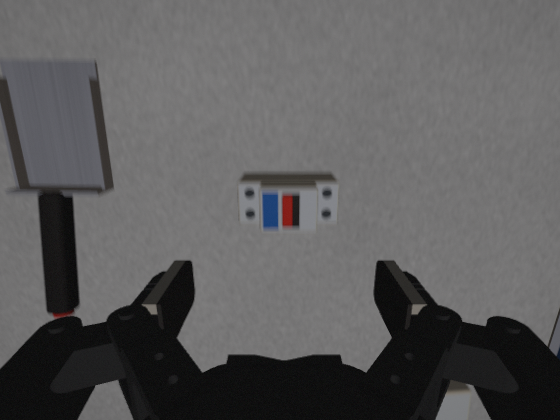

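```bash
python3 -m jog '[[2,0,-15,0,85],[2,0,-40,0,85],[2,0,-65,0,85],[2,0,-87,0,85],[2,0,-100,0,85],[2,0,-106.5,0,85],[2,0,-107,0,20],[2,0,-107,0,20],[2,0,-107,0,20],[2,0,-107,0,20]]' 80 && python3 -m jog '[[0,0,0,0,20],[0,0,0,0,20],[0,0,4,0,20],[0,0,12,0,20],[0,0,25,0,20],[0,0,45,0,20],[0,0,65,0,20],[0,0,85,0,20],[0,0,105,0,20],[0,0,112,0,20]]' && python3 - <<'E'
from h import *
s=st();c=cam('wrist'); save(c,'w29.png');c=cam('top'); save(c,'t29.png',(160,110,440,320),2.8)
E
```

```text
time: 60.85
tool_pos: [0.6445, -0.2546, 0.074]
tcp_rot: [-1.215, 1.195, -1.2]
wrist_force: [0.5, 0.2, 4.4]
width: 0.503
time: 62.1
tool_pos: [0.6444, -0.2545, 0.1871]
tcp_rot: [-1.215, 1.195, -1.201]
wrist_force: [0.0, 0.7, -1.5]
width: 0.505
t 62.10 tcp [ 644.4 -254.5  187.1] jawyaw 0.9 down [ 0.003 -0.001 -1.   ] F [ 0.   0.7 -1.5] T [0.03 0.02 0.01] w 0.505 (43.1mm) q6 -0.43
```

View pics/w29.png

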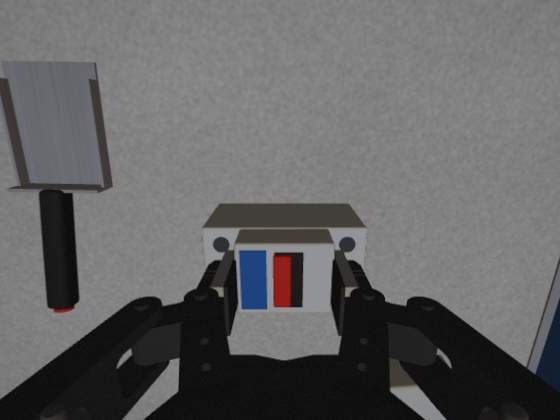

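View pics/t29.png

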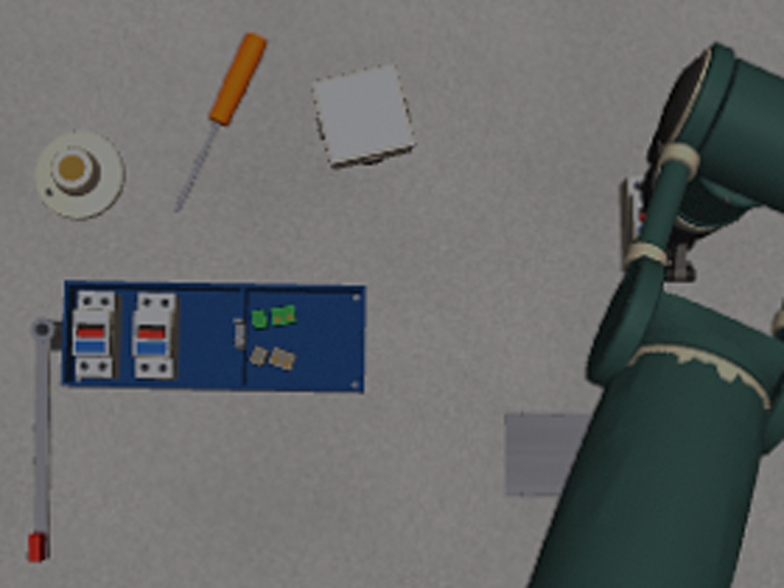

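```bash
python3 -m jog '[[-2,9,0,0,20],[-8,34,0,0,20],[-18,76,0,-0.5,20],[-32,130,0,-1,20],[-47,191,0,-1.5,20],[-62,254,0,-1.5,20],[-76,313,0,-1.5,20],[-88,362,0,-1.5,20],[-96,394,0,-1.5,20],[-99,406,0,-1.5,20]]' && python3 -m jog '[[0,0,0,0,20],[0,0,-20,0,20],[0,0,-44,0,20],[0,0,-64,0,20],[0,0,-82,0,20],[0,0,-95,0,20],[0,0,-103,0,20],[0,0,-107,0,20],[0,0,-108,0,20],[0,0,-108,0,20]]' && python3 - <<'E'
from h import *
s=st();c=cam('wrist'); save(c,'w30.png')
E
```

```text
time: 63.45
tool_pos: [0.542, 0.1547, 0.1835]
tcp_rot: [-1.207, 1.216, -1.214]
wrist_force: [-0.3, -0.8, -2.7]
width: 0.507
time: 64.7
tool_pos: [0.545, 0.1522, 0.078]
tcp_rot: [-1.203, 1.216, -1.218]
wrist_force: [-2.6, -1.0, 6.5]
width: 0.505
t 64.70 tcp [545.  152.2  78. ] jawyaw -0.6 down [ 0.001  0.    -1.   ] F [-2.6 -1.   6.5] T [-0.24  0.58 -0.03] w 0.505 (43.1mm) q6 0.24
```

View pics/w30.png

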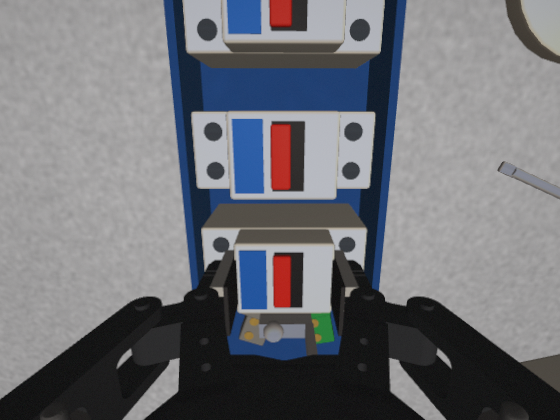

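```bash
python3 -m jog '[[0,0,0,0,20],[0,0,0,0,60],[0,0,0,0,70],[0,0,0,0,70],[0,0,6,0,70],[0,0,25,0,70],[0,0,50,0,70],[0,0,75,0,70],[0,0,95,0,40],[0,0,104,0,0]]' && python3 - <<'E'
from h import *
s=st();c=cam('wrist'); save(c,'w31.png');c=cam('side'); save(c,'s31.png',(130,90,330,240),4)
import pickle
t=pickle.load(open('pics/top0.pkl','rb')); S=pickle.load(open('pics/side0.pkl','rb'))
O=np.array([.545,.1494]); a=np.radians(-.6); r=np.array([[np.cos(a),-np.sin(a)],[np.sin(a),np.cos(a)]])
H=np.r_[O+r@[0,.160],.08]
print('hinge',H,proj(t,[H]),proj(S,[H]))
for q in (1.5,1.55,1.6,1.65):
    d=r@[-np.sin(q),-np.cos(q)]
    T=np.r_[H[:2]+.206*d,.110]; T2=np.r_[H[:2]+.206*d,.097]
    print(q,T.round(4),proj(t,[T]).round(1),proj(S,[T2]).round(1))
print(back(t,[np.array([72,578])/5.5+[160,200], np.array([83,152])/5.5+[160,200]],.11), back(t,[np.array([83,152])/5.5+[160,200]],.085))
E
```

```text
time: 66.0
tool_pos: [0.5456, 0.1523, 0.1833]
tcp_rot: [-1.2, 1.215, -1.218]
wrist_force: [0.5, -0.8, -0.4]
width: 0.399
t 66.00 tcp [545.6 152.3 183.3] jawyaw -0.6 down [ 0.004  0.001 -1.   ] F [ 0.5 -0.8 -0.4] T [0.   0.03 0.02] w 0.399 (34.1mm) q6 0.24
hinge [0.54667549 0.30939123 0.08      ] [[175.53780731 227.43728389]] [[222.12955897 139.44788376]]
1.5 [0.3411 0.297  0.11  ] [[175.7 305.3]] [[140.2 149.3]]
1.55 [0.3407 0.3073 0.11  ] [[171.8 305.4]] [[139.8 146.9]]
1.6 [0.3408 0.3176 0.11  ] [[167.9 305.2]] [[139.7 144.5]]
1.65 [0.3415 0.3278 0.11  ] [[164.1 304.9]] [[139.7 142.1]]
[[0.34154988 0.30388508 0.11      ]
 [0.54389421 0.30351926 0.11      ]] [[0.54575291 0.30942193 0.085     ]]
```

View pics/w31.png

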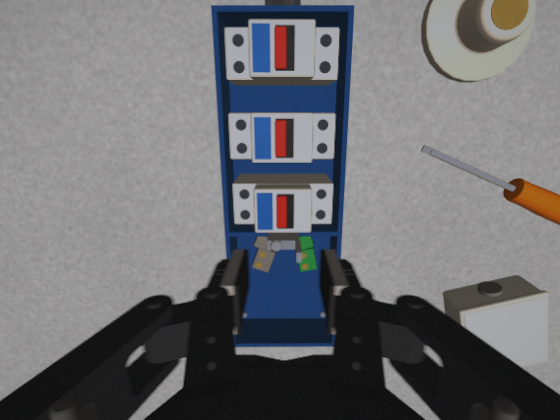

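View pics/s31.png

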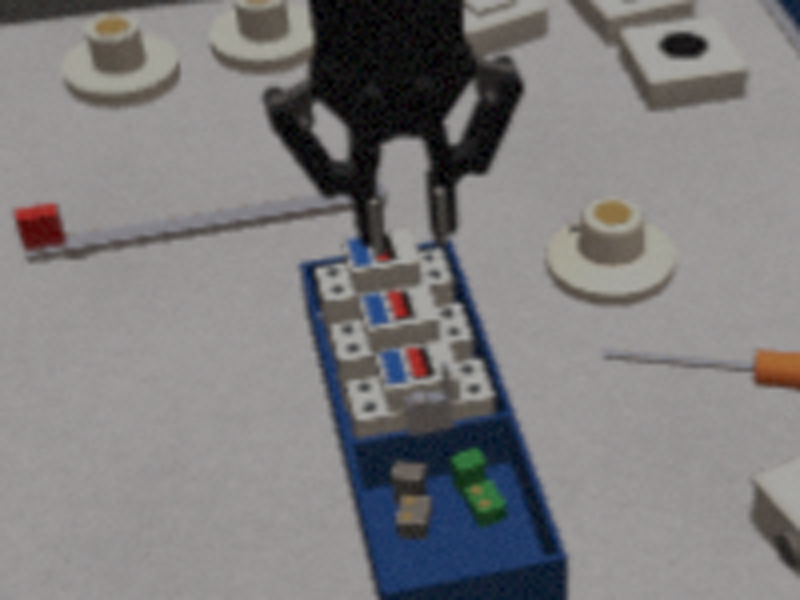

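```bash
cat > kp.py <<'E'
from h import *
O=np.array([.545,.1494]); a=np.radians(-.6); r=np.array([[np.cos(a),-np.sin(a)],[np.sin(a),np.cos(a)]])
H=O+r@[0,.160]
def P(q,off=17): return (H+.206*(r@[-np.sin(q),-np.cos(q)])+off/1000*(r@[-np.cos(q),np.sin(q)]))*1000
E
python3 - <<'E'
from kp import *
print(P(1.55,27))
p0=P(1.55,27)
for q in (1.55,1.5,1.4,1.3,1.2,1.1,1.0,.9,.8,.7,.6,.5,.4,.3,.2,.15,.1,.05,0): print(q,(P(q)-p0).round(1),round(np.degrees(1.55-q),1))
E
python3 -m jog '[[-4,4,0,0,0],[-15,14,0,0,0],[-34,32,0,0,0],[-60,57,0,0,0],[-90,87,0,0,0],[-122,118,0,0,0],[-152,147,0,0,0],[-176,170,0,0,0],[-194,185,0,0,0],[-204,181.5,0,0,0]]' && python3 - <<'E'
from h import *
s=st();c=cam('wrist'); save(c,'w32.png')
E
```

```text
[340.40771183 334.26300954]
1.55 [  0.1 -10. ] 0.0
1.5 [ -0.4 -20.3] 2.9
1.4 [  0.2 -41. ] 8.6
1.3 [  2.8 -61.5] 14.3
1.2 [  7.5 -81.6] 20.1
1.1 [  14.2 -101.2] 25.8
1.0 [  22.7 -120. ] 31.5
0.9 [  33.1 -137.8] 37.2
0.8 [  45.3 -154.5] 43.0
0.7 [  59.  -169.9] 48.7
0.6 [  74.2 -183.9] 54.4
0.5 [  90.8 -196.3] 60.2
0.4 [ 108.5 -207. ] 65.9
0.3 [ 127.1 -215.8] 71.6
0.2 [ 146.6 -222.8] 77.3
0.15 [ 156.6 -225.5] 80.2
0.1 [ 166.7 -227.7] 83.1
0.05 [ 176.8 -229.5] 85.9
0 [ 187.1 -230.7] 88.8
time: 67.35
tool_pos: [0.3383, 0.334, 0.1795]
tcp_rot: [-1.207, 1.216, -1.215]
wrist_force: [0.3, -0.4, -0.9]
width: -0.002
t 67.35 tcp [338.3 334.  179.5] jawyaw -0.5 down [-0.001 -0.001 -1.   ] F [ 0.3 -0.4 -0.9] T [-0.06 -0.01  0.05] w -0.002 (-0.2mm) q6 0.73
```

View pics/w32.png

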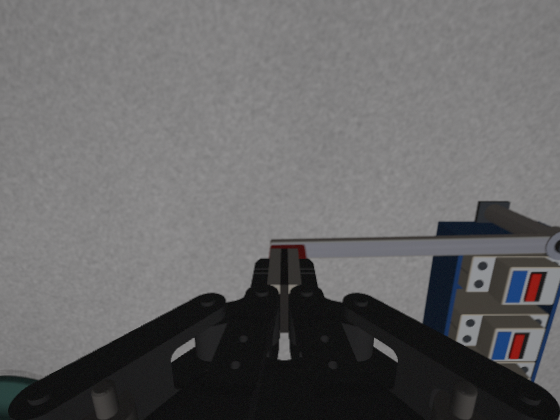

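```bash
python3 - <<'E'
from kp import *
c=cam('wrist'); s=st()
b=back(c,[(545,245),(555,245)],.084)
print(b)
# bar line edges: upper edge row 239 lower 252 at col ~300..540
print('bar pts',back(c,[(272,241),(440,237),(272,257),(440,255)],.084))
print('tab top',back(c,[(271,247),(304,247)],.110))
for q in (1.5,1.55,1.6): print(q,P(q,6),P(q,-6))
c2=cam('side'); save(c2,'s33.png',(80,90,240,210),5); save(c,'w33.png',(220,200,350,320),5)
E
```

```text
t 67.45 tcp [338.6 332.7 179.4] jawyaw -0.5 down [-0.002 -0.002 -1.   ] F [ 0.7 -0.9  0.4] T [ 0.03 -0.01 -0.04] w -0.000 (-0.0mm) q6 0.73
[[0.5342651  0.31220413 0.084     ]
 [0.54194022 0.31212254 0.084     ]]
bar pts [[0.32903735 0.31727316 0.084     ]
 [0.45368064 0.31944636 0.084     ]
 [0.3287849  0.3042106  0.084     ]
 [0.45573332 0.30478223 0.084     ]]
tab top [[0.32949424 0.32411124 0.11      ]
 [0.35114465 0.3239469  0.11      ]]
1.5 [340.688465   302.96103251] [341.41191825 290.98286006]
1.55 [340.62451935 313.26412874] [340.74840937 301.26476829]
1.6 [341.07559381 323.55754474] [340.59961093 311.56698844]
```

View pics/s33.png

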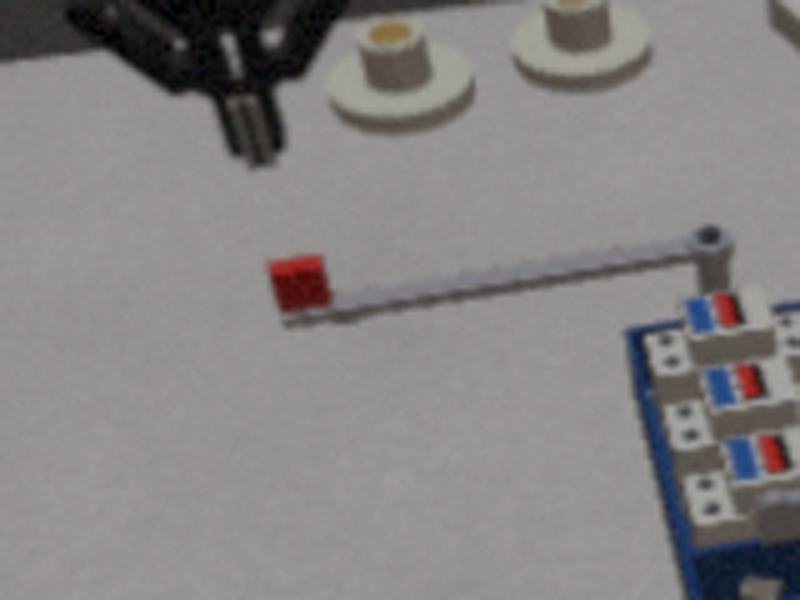

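View pics/w33.png

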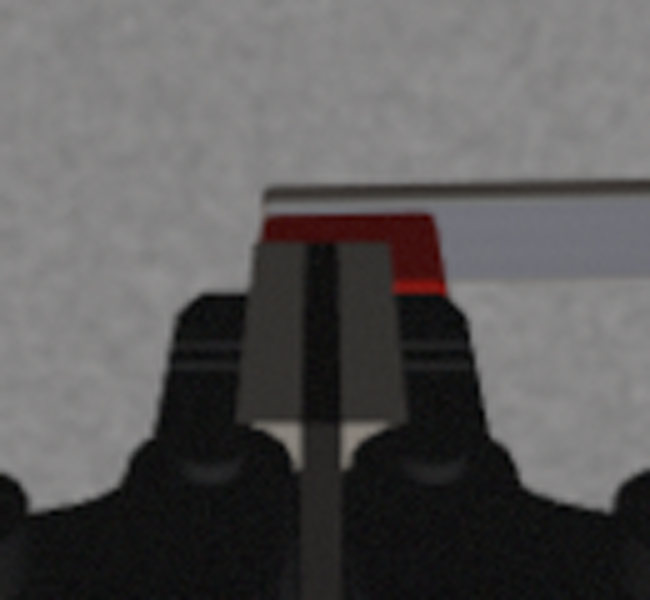

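```bash
python3 -m jog '[[0,0,-10,0,0],[0,0,-25,0,0],[0,0,-42,0,0],[0,0,-54,0,0],[0,0,-60,0,0],[0,-3,-60,0,0],[0,-7,-60,0,0],[0,-11,-60,1,0],[0,-16,-60,2,0],[0,-20,-60,3,0]]' && python3 - <<'E'
from h import *
s=st();c2=cam('side'); save(c2,'s34.png',(80,90,240,210),5)
E
```

```text
time: 68.75
tool_pos: [0.3405, 0.3132, 0.1206]
tcp_rot: [-1.228, 1.178, -1.178]
wrist_force: [-0.1, 0.1, 0.3]
width: 0.002
t 68.75 tcp [340.5 313.2 120.6] jawyaw 2.4 down [ 0.  0. -1.] F [-0.1  0.1  0.3] T [ 0.01  0.02 -0.01] w 0.002 (0.1mm) q6 0.65
```

View pics/s34.png

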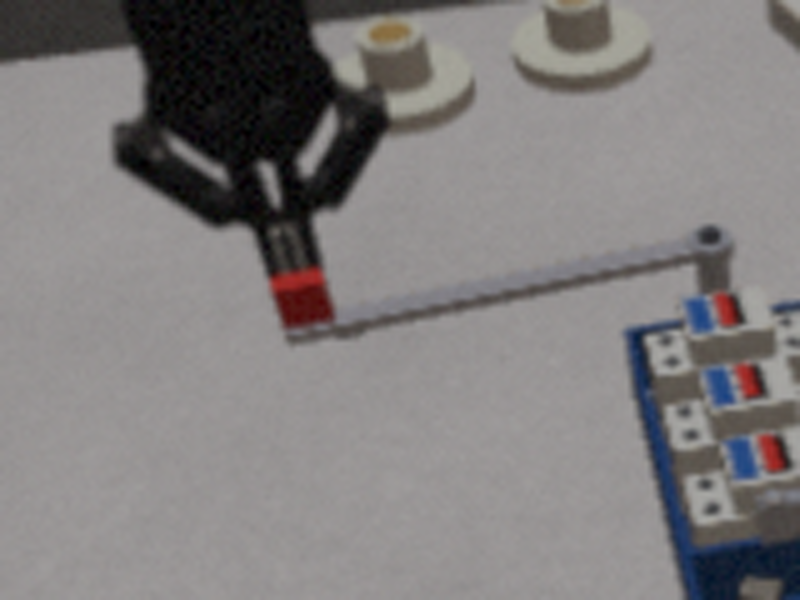

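```bash
python3 -m jog '[[0,-16.5,0,4.6,0],[2,-33,0,9.2,0],[5,-49,0,13.8,0],[9,-65,0,18.3,0],[14.5,-81,0,23,0],[21,-96,0,27.5,0],[29,-110.5,0,32,0],[38,-124,0,36.7,0],[48,-137.5,0,41.3,0],[59.5,-149.5,0,45.8,0]]' && python3 - <<'E'
from kp import *
s=st();c2=cam('side'); save(c2,'s35.png',(80,90,280,240),4)
p0=P(1.55,27)
print('cmd expected',P(.7))
for q in (.6,.5,.4,.3,.25,.2,.15,.1): print(q,(P(q)-P(.7)).round(1),round(np.degrees(.7-q),1))
E
```

```text
time: 70.05
tool_pos: [0.3999, 0.1634, 0.1203]
tcp_rot: [-1.495, 0.569, -0.569]
wrist_force: [0.3, -0.3, -0.2]
width: -0.003
t 70.05 tcp [399.9 163.4 120.3] jawyaw 48.3 down [-0.  0. -1.] F [ 0.3 -0.3 -0.2] T [ 0.01 -0.01 -0.04] w -0.003 (-0.3mm) q6 -0.51
cmd expected [399.43708996 164.31933151]
0.6 [ 15.2 -14. ] 5.7
0.5 [ 31.8 -26.4] 11.5
0.4 [ 49.4 -37. ] 17.2
0.3 [ 68.1 -45.9] 22.9
0.25 [ 77.8 -49.6] 25.8
0.2 [ 87.6 -52.8] 28.6
0.15 [ 97.5 -55.6] 31.5
0.1 [107.6 -57.8] 34.4
```

View pics/s35.png

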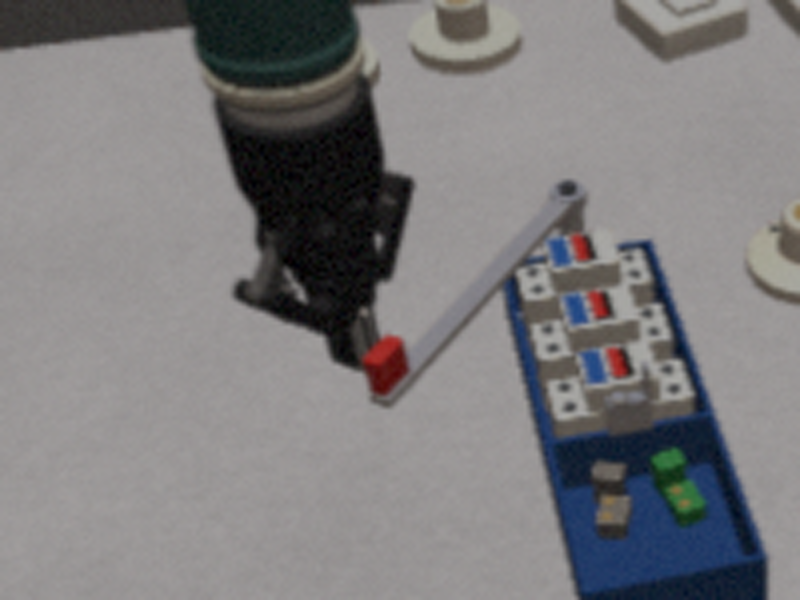

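```bash
python3 -m jog '[[7.5,-7,0,2.9,0],[15,-14,0,5.7,0],[23.5,-20.5,0,8.6,0],[32,-26.5,0,11.5,0],[40.5,-32,0,14.3,0],[49.5,-37,0,17.2,0],[58.5,-41.5,0,20,0],[68,-46,0,22.9,0],[78,-49.5,0,25.8,0],[87.5,-53,0,28.6,0]]' && python3 - <<'E'
from kp import *
s=st();c2=cam('side'); save(c2,'s36.png',(130,90,330,240),4); c=cam('wrist'); save(c,'w36.png')
for q in (.15,.1,.07,.05,.03,.01,0,-.01): print(q,(P(q)-P(.2)).round(1),round(np.degrees(.2-q),1))
E
```

```text
time: 71.35
tool_pos: [0.4873, 0.1111, 0.1202]
tcp_rot: [-1.563, 0.181, -0.181]
wrist_force: [-0.3, 0.7, 0.3]
width: -0.001
t 71.35 tcp [487.3 111.1 120.2] jawyaw 76.8 down [-0.  0. -1.] F [-0.3  0.7  0.3] T [0.01 0.07 0.01] w -0.001 (-0.1mm) q6 -1.17
0.15 [10.  -2.7] 2.9
0.1 [20.1 -5. ] 5.7
0.07 [26.2 -6.1] 7.4
0.05 [30.2 -6.7] 8.6
0.03 [34.3 -7.2] 9.7
0.01 [38.4 -7.7] 10.9
0 [40.5 -7.9] 11.5
-0.01 [42.6 -8.1] 12.0
```

View pics/s36.png

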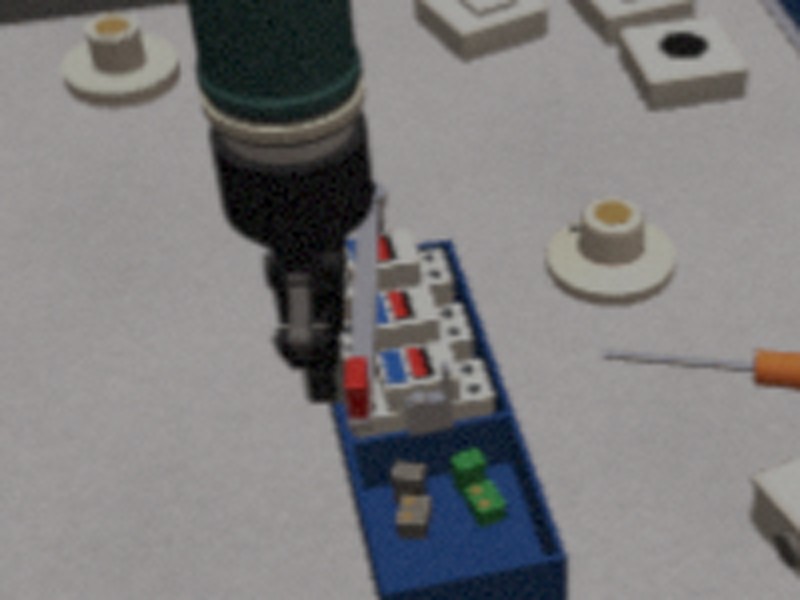

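View pics/w36.png

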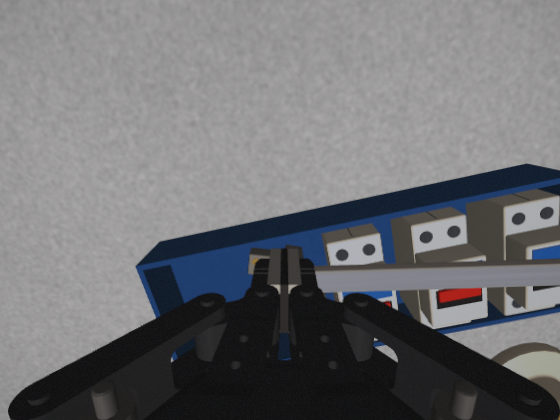

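```bash
python3 -m jog '[[5,-1.5,0,1.5,0],[10,-2.5,0,2.9,0],[15,-4,0,4.3,0],[20,-5,0,5.7,0],[23,-5.5,0,6.5,0],[26,-6,0,7.4,0],[28,-6.5,0,8,0],[30,-6.5,0,8.6,0],[32,-7,0,9,0],[32,-7,0,9,0]]' && python3 - <<'E'
from kp import *
s=st()
E
```

```text
time: 72.7
tool_pos: [0.5187, 0.1041, 0.12]
tcp_rot: [-1.57, 0.059, -0.057]
wrist_force: [-2.2, 0.0, -0.4]
width: 0.002
t 72.70 tcp [518.7 104.1 120. ] jawyaw 85.8 down [-0.001 -0.    -1.   ] F [-2.2  0.  -0.4] T [0.12 0.36 0.  ] w 0.002 (0.2mm) q6 -1.35
```

```bash
python3 -m jog '[[1,0,0,0.5,0],[2,0,0,1,0],[3,0,0,1.5,0],[4,-0.5,0,2,0],[5,-0.5,0,2,0],[6,-0.5,0,2,0],[7,-0.5,0,2,0],[7,-0.5,0,2,0],[7,-0.5,0,2,0],[7,-0.5,0,2,0]]' && python3 - <<'E'
from kp import *
s=st(); c2=cam('side'); save(c2,'s37.png',(180,100,330,210),5); c=cam('top'); save(c,'t37.png',(165,200,305,260),5)
E
```

```text
time: 73.95
tool_pos: [0.5263, 0.1035, 0.1203]
tcp_rot: [-1.571, 0.031, -0.03]
wrist_force: [1.0, 0.9, 0.1]
width: -0.0
t 73.95 tcp [526.3 103.5 120.3] jawyaw 87.8 down [-0. -0. -1.] F [1.  0.9 0.1] T [ 0.03  0.01 -0.02] w -0.000 (-0.0mm) q6 -1.38
```

View pics/s37.png

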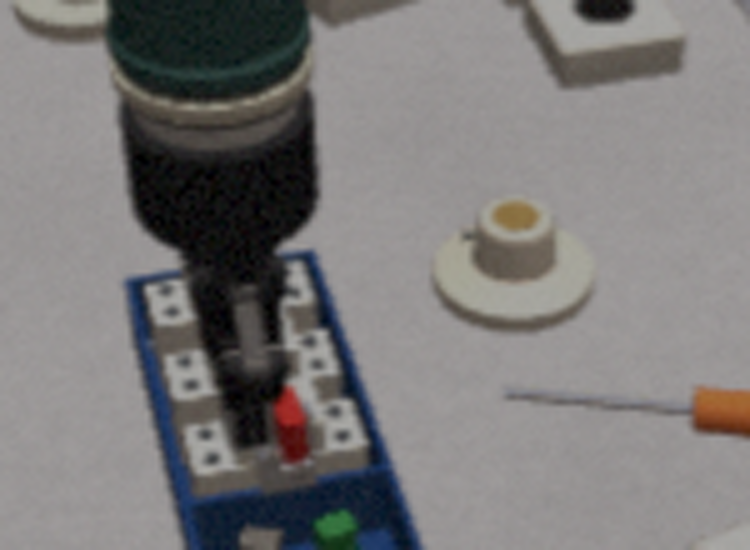

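View pics/t37.png

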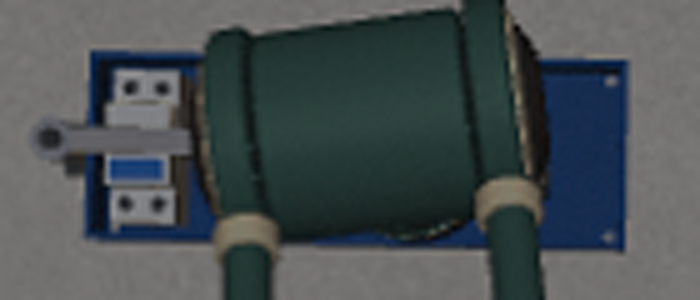

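```bash
python3 -m jog '[[-5,0,0,0,0],[-15,0,0,0,0],[-28,0,0,0,0],[-38,0,5,0,0],[-42,0,20,0,0],[-42,0,45,0,0],[-42,0,75,0,0],[-42,0,100,0,0],[-42,0,115,0,0],[-42,0,120,0,0]]' && python3 -m jog '[[-4,8,0,0,0],[-14,28,0,0,0],[-28,60,0,0,0],[-44,100,0,0,0],[-60,145,0,0,0],[-76,190,0,0,0],[-90,230,0,0,0],[-100,262,0,0,0],[-105,282,0,0,0],[-107,290,0,0,0]]' && python3 - <<'E'
from kp import *
s=st(); c2=cam('side'); save(c2,'s38.png',(130,60,400,260),2.9); save(c2,'s38b.png',(200,110,300,220),6); c=cam('top'); save(c,'t38.png',(165,200,305,260),5);save(c,'t38b.png',(165,110,445,320),2.8)
O3=np.array
for q in (0,.02,.05,.1):
    X=np.r_[P(q,0)/1000,.110]; print(q,proj(c,[X]),proj(c2,[X]))
E
```

```text
time: 75.3
tool_pos: [0.485, 0.1036, 0.2419]
tcp_rot: [-1.57, 0.029, -0.033]
wrist_force: [0.7, 0.6, -0.2]
width: -0.001
time: 76.55
tool_pos: [0.3766, 0.394, 0.2393]
tcp_rot: [-1.572, 0.03, -0.029]
wrist_force: [-0.8, 0.1, 0.1]
width: -0.004
t 76.55 tcp [376.6 394.  239.3] jawyaw 87.8 down [-0.001 -0.001 -1.   ] F [-0.8  0.1  0.1] T [-0.04  0.02  0.04] w -0.004 (-0.3mm) q6 -0.77
0 [[250.82523108 228.12383396]] [[237.46154353 181.18327744]]
0.02 [[250.76947238 229.69933253]] [[235.63966752 181.48367238]]
0.05 [[250.62689702 232.06184281]] [[232.88856508 181.89015594]]
0.1 [[250.23223016 235.99189756]] [[228.2634438  182.44824745]]
```

View pics/s38b.png

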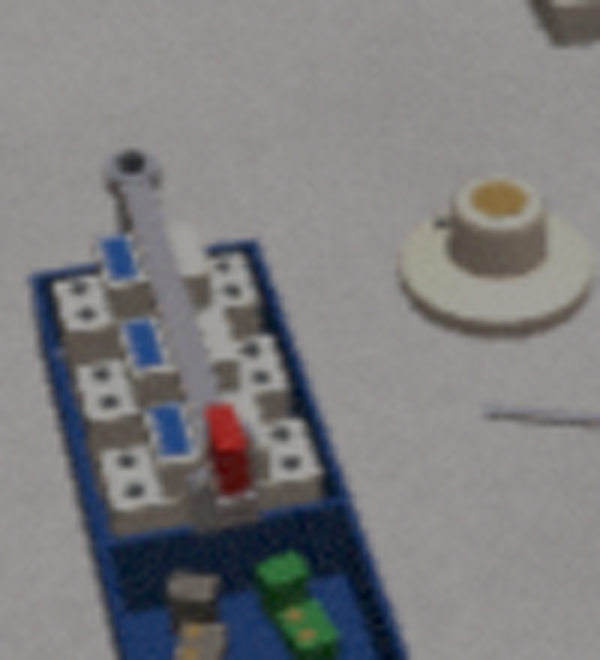

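View pics/t38.png

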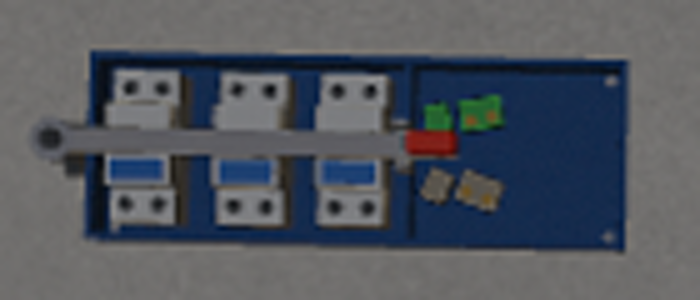

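View pics/t38b.png

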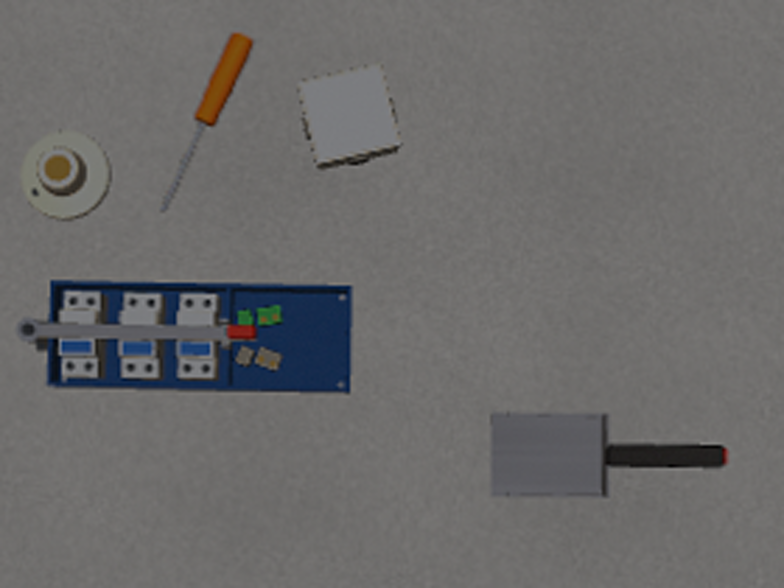

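```bash
python3 - <<'E'
from kp import *
st(); bot.finish_job(); print('done')
E
```

```text
t 76.65 tcp [377.1 393.5 239.7] jawyaw 87.8 down [-0.001 -0.001 -1.   ] F [ 0.7 -0.3  0.1] T [ 0.04 -0.01 -0.03] w 0.001 (0.1mm) q6 -0.77
the job is handed in; nothing more can be done
done
```

The kit is packed and the job is handed in at 76.7 s of the 192 s allowed. No check failed at the end, but no verdict is reported, so what follows is what my own measurements and pictures show.

- **Shovel on the rim:** I pressed the blade on the small bay's rim with the four blocks still on it. The wrist force rose about 7 N or more, against the 1 N needed.
- **Tipping:** The move interface cannot tilt the tool, and even at the lowest grip the shovel did not turn under its own weight. I turned it in a light grip by pushing its front edge against the tray, first the end wall and then the cross wall, to about 50°. The blocks slid against the cross wall and came off as I drew the shovel back.
- **Blade cleared:** I then pressed the empty blade on the rim again at about 5 N for about 2 s. The order was therefore press, tip, press again, not one unbroken press; the 0.5 N with an empty blade was met in that last press.
- **Shovel down:** It lies flat and empty on the bench.
- **Breakers:** All three stand upright side by side in the large bay, gripped by the nose and set on the tray floor.
- **Keeper:** I pushed it by its tab past the ball. The push force, about 2 N, dropped away as it snapped shut, and both cameras put the tab within about 0.01 rad of shut.

In the last top and side pictures the four blocks are in the small bay below the rim. Two of them, one grey and one green, stand on edge beside the cross wall. The lamp holder, junction box and screwdriver look unmoved, and the arm is clear of everything.

One disagreement along the way: the top and wrist cameras differed by 4 to 6 mm on the breakers' positions. I used the wrist camera, and all three grasps were good.

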